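# Lock blocks in a keeper jig with friction pegs and start the timer

## Task

Lay every loose wooden block lengthwise and centred on a rest of the jig, one to a rest, and lock each one in: turn the wing peg behind it, pressing it firmly down as you turn, until its keeper arm points straight over the block and stays there, jammed, when you let go. When all blocks are locked in, take the pencil and push the timer's recessed start button fully in with its tip, then lay the pencil back on the mat. Do not disturb the tape measure or the battery pack.

Things in the scene. Friction and masses are not known exactly. Their poses are not given: they have to be found in the camera images.
- rest_1 (a point): centre of the top face of the left (+y) rest (wood, 70 x 30 mm, long side along x), 30 mm above the bench; x towards its peg, z up. The jig: plywood board 152 x 296 x 18 mm, fixed; three equal stations 90 mm apart, each a rest nearer the robot and behind it a dark round socket with a wing-headed taper peg that carries an aluminium keeper arm
- wing_1 (a point): middle of the left (+y) peg's upright wooden wing, on the peg's axis, 82 mm from its rest's centre. Wing 40 mm along x, 12 mm thick (y), top 14 mm above this point, foot 30 mm below. The 18 mm wide arm reaches 70 mm towards -x, its underside 38 mm below this point, always clear of a block on the rest. Turns and sinks with the peg; 112 mm above the bench when up
- keeper_1 (a joint): turn of the left (+y) peg and arm, rad: 0 = arm straight over its rest, positive = counter-clockwise from above; stops at -0.35 and 1.7. Starts open, at 1.25 to 1.7. A return spring (0.05 N m per rad, neutral at 1.6) swings it open again unless the peg is jammed
- press_1 (a joint): how far the left (+y) peg is pressed into its taper, m: 0 = up and loose (2 N spring), bites from 0.0025, stop at 0.010. Pressed while turning it goes home with about 12 N down (up to 0.3 N m to turn); without turning it takes over 30 N. Jammed at 0.007 or deeper it holds when let go; shallower it springs up and swings open
- rest_2 (a point): centre of the top face of the middle rest (wood, 70 x 30 mm, long side along x), 30 mm above the bench; x towards its peg, z up. See rest_1
- wing_2 (a point): middle of the middle peg's upright wooden wing, on the peg's axis, 82 mm from its rest's centre. Wing 40 mm along x, 12 mm thick (y), top 14 mm above this point, foot 30 mm below. The 18 mm wide arm reaches 70 mm towards -x, its underside 38 mm below this point, always clear of a block on the rest. Turns and sinks with the peg; 112 mm above the bench when up
- keeper_2 (a joint): turn of the middle peg and arm, rad: 0 = arm straight over its rest, positive = counter-clockwise from above; stops at -0.35 and 1.7. Starts open, at 1.25 to 1.7. A return spring (0.05 N m per rad, neutral at 1.6) swings it open again unless the peg is jammed
- press_2 (a joint): how far the middle peg is pressed into its taper, m: 0 = up and loose (2 N spring), bites from 0.0025, stop at 0.010. Pressed while turning it goes home with about 12 N down (up to 0.3 N m to turn); without turning it takes over 30 N. Jammed at 0.007 or deeper it holds when let go; shallower it springs up and swings open
- rest_3 (a point): centre of the top face of the right (-y) rest (wood, 70 x 30 mm, long side along x), 30 mm above the bench; x towards its peg, z up. See rest_1
- wing_3 (a point): middle of the right (-y) peg's upright wooden wing, on the peg's axis, 82 mm from its rest's centre. Wing 40 mm along x, 12 mm thick (y), top 14 mm above this point, foot 30 mm below. The 18 mm wide arm reaches 70 mm towards -x, its underside 38 mm below this point, always clear of a block on the rest. Turns and sinks with the peg; 112 mm above the bench when up
- keeper_3 (a joint): turn of the right (-y) peg and arm, rad: 0 = arm straight over its rest, positive = counter-clockwise from above; stops at -0.35 and 1.7. Starts open, at 1.25 to 1.7. A return spring (0.05 N m per rad, neutral at 1.6) swings it open again unless the peg is jammed
- press_3 (a joint): how far the right (-y) peg is pressed into its taper, m: 0 = up and loose (2 N spring), bites from 0.0025, stop at 0.010. Pressed while turning it goes home with about 12 N down (up to 0.3 N m to turn); without turning it takes over 30 N. Jammed at 0.007 or deeper it holds when let go; shallower it springs up and swings open
- block_1_mid (a point): centre of a wooden block 32 x 90 x 32 mm, long side along its y (one of two or three alike, lying in front of the jig, some 16 mm above the bench; None if absent)
- block_2_mid (a point): centre of a wooden block 32 x 90 x 32 mm, long side along its y (one of two or three alike, lying in front of the jig, some 16 mm above the bench; None if absent)
- block_3_mid (a point): centre of a wooden block 32 x 90 x 32 mm, long side along its y (one of two or three alike, lying in front of the jig, some 16 mm above the bench; None if absent)
- timer_hole (a point): centre of the 16 mm square hole, framed in black, in the front face of the grey shop timer (70 mm deep, 100 wide, 85 high, fixed), 55 mm above the bench; x points level into the hole, z up. The start button fills the hole 14 mm behind the face
- start_button (a joint): travel of the recessed start button, m: 0 = out, 0.006 = fully in (about 4.5 N); springs back
- pencil: flat green carpenter's pencil, 177 mm long (x), 14 mm wide (y), 8 mm thick (z), lying on the mat; origin at the middle of its underside, the sharpened tip at its -x end
- pencil_tip (a point): the pencil's sharpened tip (the last 12 mm are a 9 mm thick cone), 88 mm from its middle
- pencil_mid (a point): middle of the pencil, 4 mm above what it lies on; its axes are the pencil's
- mat: black rubber mat 230 x 90 x 4 mm, fixed to the bench between jig and timer; origin at the centre of its underside, x along its length
- tape: yellow tape measure, a bystander, behind the jig
- battery: black battery pack, a bystander, behind the jig
Mind the look-alikes: they are no part of the job. Leave any green or red look-alike of the part that bears block_1_mid alone.

How it is judged:
By the outcome, as a careful person would: the job done as asked, in the order asked, and still so for the second after the job is handed in, with the robot touching nothing.
Of block_1, block_2, block_3 only 2 to 3 are there at a start; the rules pass over those that are not, and their reading is None.
At some moment in a run one of pencil may be knocked a few centimetres aside while the robot is not near it.
Once in a run the grip may slacken for a moment while it holds something.
It also fails if it takes over 210 s, if anything falls off the work surface, if the arm or the gripper's body presses on something with over 40 N, if the wrist force passes 120 N, or if a joint passes its speed limit or range.

## Robot

A 7-joint arm with a two-finger parallel gripper is mounted at the origin on a cart in front of the work surface, level with it; the furniture and walls round the work are solid. World frame = base frame: x ahead of the robot, y to its left, z up, the work surface at z = 0. Lengths are in m, angles in rad, forces in N, time in s.
With the tool pointing down it reaches from about 0.4 to 0.875 m from the base axis. Payload 19.3 kg.
Tool frame: the origin (TCP) lies at the very end of the fingers, on their centre line; the grasp point (between the pads) lies 19 mm behind it; z points along the fingers, y is the direction in which the jaws open and shut (so a half turn about z gives the same grasp; the last joint's range is limited). The gripper opens to 85 mm and grips with 20 to 120 N. Pads are 22 mm wide; open, the fingers measure 114 mm over their backs; the gripper's body (76 mm by 85 mm) begins 54 mm behind the grasp point. The pads swing forward as they close: fully open they stand 13 mm farther back than shut.
Start: joints at [1.085, 0.521, -0.036, 1.599, 0.021, 1.021, -0.113], TCP at [0.252, -0.572, 0.231] pointing down, gripper open.
Joint ranges: [-2.91, 2.91], [-0.3, 2.13], [-1.5, 1.42], [0.17, 2.43], [-1.26, 4.41], [0.16, 1.93], [-2.52, 2.52]. Speed limits (rad/s): [1.89, 1.89, 2.39, 2.39, 3.01, 3.01, 3.01].

## Interface

Orientations are given as [roll, pitch, yaw] about the fixed x, y, z axes, in that order (R = Rz(yaw) Ry(pitch) Rx(roll)).
In Python, from workcell import bot gives the robot as it stands.
- The arm moves only by the tool carry_out, never from a script. Its argument "targets" is a list of rows, each a list of 7 numbers: the shift along the tool's x, y, z in mm, then the turn, a rotation vector about the tool's x, y, z in units of 6 degrees (1.0 is 6 degrees), then the closure in counts, from 0 (fully open) to 255 (shut). A call has 1 to 5 rows; each row shifts and turns the commanded pose from where the row before left it, along the tool's axes as they then stand; what a row does not reach is not made up. A row lasts 1/12 s, in which the tool goes at most 41.7 mm and 7.16 degrees, less where a joint would pass 70% of its speed; a pose out of reach is approached as far as the arm can. A call is refused whole if a number of a shift passes 41.7 or a number of a turn 1, either way. A call with a gripper value outside its range is refused whole. The fingers move at their own pace and stop on an object; "force" is the grip in N (left out, the last holds). Time passes only in rows, so rows that do not move let the fingers close. It gives the time, the measured TCP pose, the force and the opening at its end, in the units of the state.
- bot.observe(): the state, without advancing time (a new reading comes with each control period).
- bot.grab_frame(name): name is "scene" or "top" or "wrist"; returns a dict with "color" (420x560x3 uint8, red, green, blue), "z_map" (420x560 float32, m along the optical axis (not along the pixel's ray), 0 where there is no reading), "K" (3x3 intrinsics, pixels), "k1" (the pictures are not rectified: a ray, as slopes to the right and down, at radius r is drawn at 1 + k1 r^2 times it, then the intrinsics apply), "cam_to_world" (4x4, takes a point from camera to world coordinates); the wrist camera has in their place "T_tool_cam" (4x4, takes a point from camera to tool coordinates, whose origin is the TCP and whose axes are the flange's). Camera axes: x right, y down, z forward; pixel columns grow to the right and rows downward; lengths in m; the calibration is good to about 2 mm. A picture is of the moment at which its call begins: read the wrist's pose just before it.
- bot.job_done(): hands the job in, once; it reports no verdict.
The state is a dict: "clock": time; "qpos": joint angles; "qd": joint speeds; "joint_efforts": joint torques, N m; "position": TCP position; "tool_rot": TCP orientation; "force": force on the tool from outside, world axes, zero at the start; "moment": the same for the moment, N m; "grip_width": finger opening in m.
Only numpy, scipy, OpenCV 4.12 (cv2) and the standard library are available. Lean on these libraries where they do the work, as an engineer would, in place of code of your own. Each camera call takes 0.05 s, during which the arm holds its last target. There are 200 camera calls.

## Working session

There is one attempt and no reset: what is moved stays moved. The work goes in short steps, Python scripts to look and compute and a tool call to move; the robot and the scene stay as the last step left them, time stands still between calls to the robot, and variables do not carry over. Pictures are saved under pics/ and viewed, about 12 in all and at most 16, crops included, and the job is handed in when it is done.

Besides the shell and the picture viewer there is one more tool, called after ">>>" as a command line: name --pt "numbers of a row" for each row, then --argument value for the rest. carry_out: Moves the arm, as the interface text tells. Its arguments: {"type":"object","properties":{"targets":{"type":"array","items":{"type":"array","items":{"type":"number"}}},"force":{"type":"number"}},"required":["targets"]}

```bash
ls; mkdir -p pics
cat > h.py <<'E'
import numpy as np, cv2, pickle
from workcell import bot
from scipy.spatial.transform import Rotation as R
def grab(n):
    s=bot.observe(); f=bot.grab_frame(n); f['state']=s
    if n=='wrist':
        T=np.eye(4); T[:3,:3]=R.from_euler('xyz',s['tool_rot']).as_matrix(); T[:3,3]=s['position']
        f['cam_to_world']=T@f['T_tool_cam']
    return f
def slopes(f,u,v):
    K=f['K']; p=np.array([(u-K[0,2])/K[0,0],(v-K[1,2])/K[1,1]],float); q=p.copy()
    for _ in range(20): q=p/(1+f['k1']*(q**2).sum(0))
    return q
def onplane(f,u,v,z):
    q=slopes(f,u,v); T=f['cam_to_world']; d=T[:3,:3]@np.array([q[0],q[1],1]); o=T[:3,3]
    return o+d*(z-o[2])/d[2]
def cloud(f):
    h,w=f['z_map'].shape; v,u=np.mgrid[:h,:w]; q=slopes(f,u.ravel(),v.ravel()); z=f['z_map'].ravel()
    P=np.stack([q[0]*z,q[1]*z,z]); T=f['cam_to_world']
    return (T[:3,:3]@P+T[:3,3:]).T.reshape(h,w,3)
def save(f,n,box=None,s=1):
    c=f['color'][:,:,::-1]
    if box: c=c[box[1]:box[3],box[0]:box[2]]
    cv2.imwrite('pics/'+n,cv2.resize(c,None,fx=s,fy=s,interpolation=cv2.INTER_CUBIC))
E
python3 - <<'E'
from h import *
for n in ['scene','top']:
    f=grab(n); pickle.dump(f,open(n+'.pkl','wb')); save(f,n+'0.png',s=1.4)
    print(n,f['K'].tolist(),f['k1'],f['cam_to_world'].round(3).tolist(),(f['z_map']>0).mean())
f=grab('wrist');print(f['T_tool_cam'].round(4).tolist()); print(bot.observe())
E
```

```text
pics
scene [[424.74866804583183, 0.0, 275.79375977727847], [0.0, 424.74866804583183, 208.0212416835569], [0.0, 0.0, 1.0]] -0.04931877294254038 [[-0.878, -0.361, 0.315, 0.243], [-0.479, 0.683, -0.551, 0.609], [-0.017, -0.635, -0.773, 0.851], [0.0, 0.0, 0.0, 1.0]] 0.996016156462585
top [[437.4842948656351, 0.0, 272.89822032155433], [0.0, 437.4842948656351, 207.6385250032283], [0.0, 0.0, 1.0]] -0.07460934660486251 [[0.006, -0.988, 0.157, 0.409], [-1.0, -0.002, 0.028, 0.033], [-0.027, -0.157, -0.987, 1.148], [0.0, 0.0, 0.0, 1.0]] 0.9958205782312926
[[-0.0002, -0.952, -0.3062, 0.0803], [1.0, -0.0002, -0.0001, -0.0013], [-0.0, -0.3062, 0.952, -0.1431], [0.0, 0.0, 0.0, 1.0]]
{'clock': 0.15, 'qpos': array([ 1.08479281,  0.52186598, -0.03629928,  1.59990105,  0.02123907,
        1.02109817, -0.11276841]), 'qd': array([-0.00048898, -0.00081564,  0.00117101, -0.00195127, -0.00042323,
        0.00054628,  0.00020921]), 'joint_efforts': array([ 2.04668962e-03, -9.27385211e+01,  1.98067121e+00, -3.70049822e+01,
        1.78815000e-02,  6.37193021e-03, -4.18081254e-05]), 'position': array([ 0.25229202, -0.57152461,  0.23085661]), 'tool_rot': array([-3.14071183e+00,  1.07599727e-04,  4.15819289e-01]), 'force': array([ 0.19595292, -0.38155368,  0.64870905]), 'moment': array([-0.0048201 ,  0.05490877, -0.0245159 ]), 'grip_width': 0.08558838618277122}
```

View pics/top0.png

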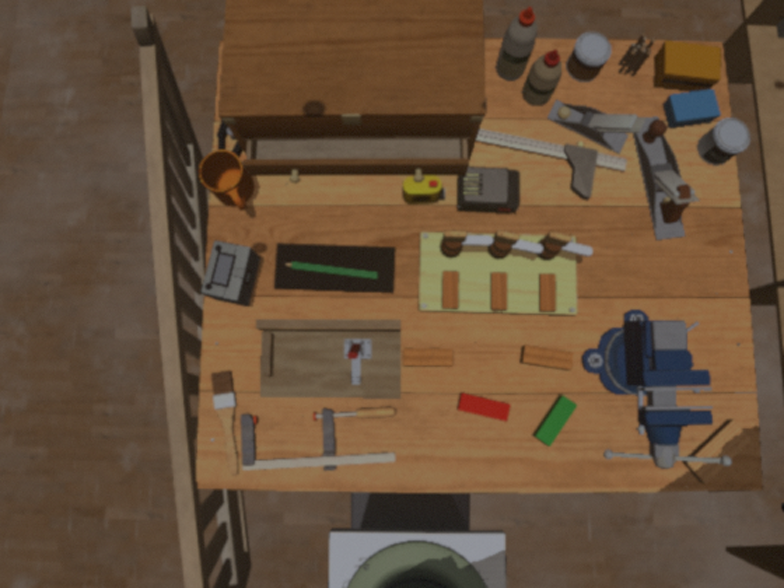

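View pics/scene0.png

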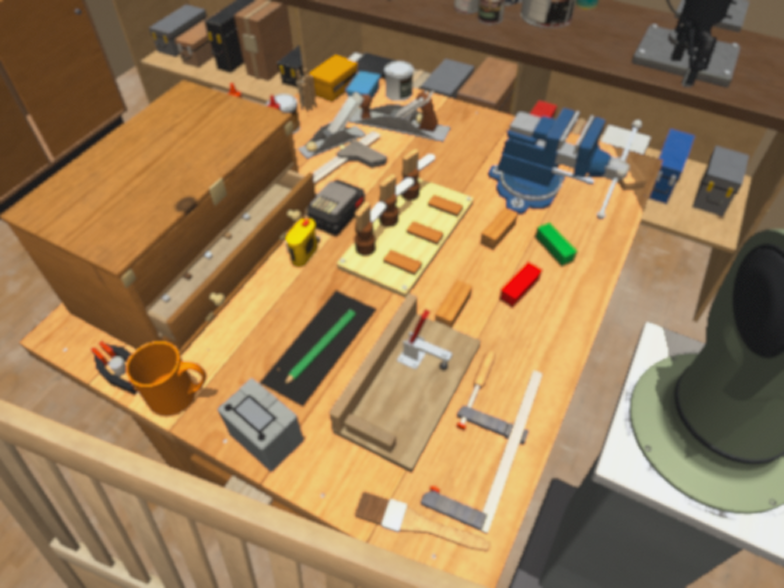

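Run:
```python
from h import *
f=pickle.load(open('top.pkl','rb')); C=cloud(f); c=f['color'].astype(int)
hsv=cv2.cvtColor(f['color'],cv2.COLOR_RGB2HSV)
for n,(u,v) in dict(blockL=(428,357),blockR=(547,357),timer=(232,272),board=(460,305),rest1=(451,289),rest2=(498,291),rest3=(547,292),mat=(300,280),pencil=(335,270),wing1=(453,245),wing2=(502,245),wing3=(553,245),tray=(330,370),bench=(480,350)).items():
    u,v=int(u/1.4),int(v/1.4); print(n,(u,v),C[v,u].round(3),hsv[v,u])
# height-mask rects
def rects(m,lab):
    for k in cv2.findContours(m.astype(np.uint8),0,1)[0]:
        if cv2.contourArea(k)<60: continue
        mm=np.zeros(m.shape,np.uint8); cv2.drawContours(mm,[k],0,1,-1); P=C[(mm>0)&m]
        r=cv2.minAreaRect((P[:,:2]*1000).astype(np.float32))
        print(lab,k.reshape(-1,2).mean(0).round(),np.round(r[0],1),np.round(r[1],1),round(r[2],1),P[:,2].mean().round(4))
X,Y,Z=C[...,0],C[...,1],C[...,2]
reg=(X>0.25)&(X<0.7)
rects(reg&(abs(Z-0.032)<0.006)&(Y>-.35)&(Y<.15),'z32')
rects(reg&(hsv[...,0]>45)&(hsv[...,0]<80)&(hsv[...,1]>120)&(Y>0),'green')
rects((Z<0.02)&(hsv[...,2]<60)&(Y>0.05)&(Y<.4)&(X>.4),'mat')
rects((abs(Z-0.085)<0.006)&(Y>0.3),'timer')
rects((Z>0.035)&(Z<.14)&(X>.45)&(X<.66)&(Y>-.4)&(Y<.05),'pegs')
rects((abs(Z-0.018)<0.004)&(X>.35)&(X<.66)&(Y>-.4)&(Y<.05)&(hsv[...,0]>22),'board')
save(f,'c1.png',(130,150,300,240),4.4)
```

```text
blockL (305, 255) [ 0.465 -0.017  0.032] [ 13 162 129]
blockR (390, 255) [ 0.465 -0.233  0.031] [ 14 168 126]
timer (165, 194) [0.612 0.333 0.086] [ 6 19 68]
board (328, 217) [ 0.564 -0.078  0.018] [ 28  92 136]
rest1 (322, 206) [ 0.591 -0.062  0.03 ] [ 14 171 130]
rest2 (355, 207) [ 0.588 -0.146  0.034] [ 13 161 135]
rest3 (390, 208) [ 0.587 -0.238  0.028] [ 13 166 134]
mat (214, 200) [0.611 0.223 0.007] [ 16 101  38]
pencil (239, 192) [0.632 0.156 0.01 ] [ 62 113  88]
wing1 (323, 175) [ 0.661 -0.061  0.083] [ 14 170  78]
wing2 (358, 175) [ 0.661 -0.148  0.084] [ 12 161  81]
wing3 (395, 175) [ 0.662 -0.241  0.081] [ 13 146  77]
tray (235, 264) [0.442 0.162 0.019] [ 16  87 106]
bench (342, 250) [ 0.48  -0.116 -0.001] [ 14 143 143]
z32 [397. 300.] [ 353.3 -247.1] [34.5 90.9] 54.3 0.0311
z32 [346. 291.] [ 376.3 -118.5] [90.8 32.1] 76.3 0.0309
z32 [305. 255.] [465.3 -17.4] [86.6 30.8] 89.8 0.0313
z32 [391. 255.] [ 465.8 -236.1] [90.5 32.6] 80.9 0.031
z32 [391. 208.] [ 586.8 -240.5] [68.6 31.2] 0.3 0.0293
z32 [356. 207.] [ 589.2 -148.8] [28.6 69.4] 88.5 0.0293
z32 [321. 206.] [591.5 -58.3] [28.5 69.2] 89.1 0.0292
mat [238. 191.] [636.3 160.7] [219.8  86.3] 88.1 0.0032
timer [161. 193.] [616.9 344.7] [ 72.1 100.2] 78.3 0.0845
pegs [455. 244.] [ 491.  -379.1] [31.2 82.3] 80.1 0.0914
pegs [387. 178.] [ 654.6 -222.3] [177.4  15.5] 88.1 0.0724
board [354. 203.] [ 604.4 -150.9] [293.1 109.9] 88.4 0.0174
```

View pics/c1.png

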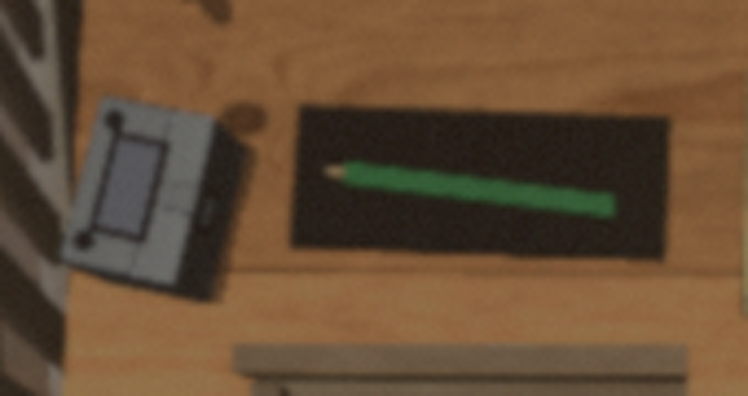

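```bash
cat > m.py <<'E'
from h import *
def measure(f):
    C=cloud(f); hsv=cv2.cvtColor(f['color'],cv2.COLOR_RGB2HSV); X,Y,Z=C[...,0],C[...,1],C[...,2]
    def rects(m,lab,a=50):
        for k in cv2.findContours(m.astype(np.uint8),0,1)[0]:
            if cv2.contourArea(k)<a: continue
            mm=np.zeros(m.shape,np.uint8); cv2.drawContours(mm,[k],0,1,-1); P=C[(mm>0)&m]
            r=cv2.minAreaRect((P[:,:2]*1000).astype(np.float32))
            print(lab,k.reshape(-1,2).mean(0).round(),np.round(r[0],1),np.round(r[1],1),round(r[2],1),'med',np.median(P,0).round(4))
    rects((X>.25)&(X<.7)&(abs(Z-.031)<.006)&(Y>-.35)&(Y<.08),'z32')
    rects((hsv[...,0]>45)&(hsv[...,0]<80)&(hsv[...,1]>90)&(Y>0)&(X>.55),'pencil')
    rects((abs(Z-.085)<.006)&(Y>.25)&(X>.5),'timer')
    J=(X>.58)&(X<.75)&(Y>-.4)&(Y<.05)
    rects(J&(Z>.07)&(Z<.1)&(hsv[...,1]<70)&(hsv[...,2]>100),'arm',15)
    rects(J&(Z>.1)&(Z<.14)&(hsv[...,1]>70),'wing',8)
    rects((abs(Z-.018)<.005)&(X>.4)&(X<.75)&(Y>-.4)&(Y<.05)&(hsv[...,0]>22),'board')
if __name__=='__main__':
    for n in ['scene','top']: print(n); measure(pickle.load(open(n+'.pkl','rb')))
    save(pickle.load(open('scene.pkl','rb')),'c2.png',(220,90,400,225),4)
    f=pickle.load(open('top.pkl','rb'))
    for u,v in [(177.3,197.7)]: print('hole',onplane(f,u,v,.055))
E
python3 m.py
```

```text
scene
z32 [323. 215.] [464.3 -15.3] [94.4 32.3] 89.2 med [ 0.4641 -0.0133  0.0291]
z32 [372. 201.] [ 374.6 -115.3] [92.4 32.4] 76.9 med [ 0.3746 -0.1138  0.0292]
z32 [287. 187.] [589.1 -56.9] [32.3 70.3] 87.2 med [ 0.5879 -0.0574  0.027 ]
z32 [397. 171.] [ 349.9 -245.8] [35.6 92.4] 54.4 med [ 0.3491 -0.2445  0.0289]
z32 [303. 165.] [ 586.8 -146.1] [68.8 32.1] 0.7 med [ 0.5872 -0.1463  0.0274]
z32 [357. 160.] [ 464.7 -233.5] [92.3 33.2] 81.0 med [ 0.4635 -0.232   0.0288]
z32 [318. 146.] [ 583.9 -237.4] [31.9 69.7] 88.5 med [ 0.5846 -0.2357  0.0269]
pencil [230. 245.] [631.8 154.6] [171.   22.7] 82.1 med [0.629  0.1629 0.0094]
timer [184. 296.] [614.1 345.9] [ 71.2 102.1] 78.6 med [0.6114 0.348  0.0838]
timer [121. 270.] [766.  366.5] [102.7  28. ] 52.9 med [0.7583 0.362  0.0863]
timer [105. 254.] [816.5 351.1] [73.3 34.3] 63.9 med [0.8272 0.3453 0.0853]
timer [117. 219.] [862.3 265.5] [38.4 30.4] 0.3 med [0.8615 0.2647 0.0878]
timer [ 91. 228.] [927.8 313.8] [299.5  57.6] 13.9 med [0.8762 0.3198 0.0857]
arm [269. 150.] [ 670.  -103.5] [17.7 62.2] 1.1 med [ 0.6672 -0.1086  0.0785]
arm 
[... 1316 characters left out ...]
[0.8419 0.2737 0.088 ]
arm [413. 177.] [ 657.1 -284.4] [54.  18.9] 75.3 med [ 0.6564 -0.2854  0.0809]
arm [377. 176.] [ 662.  -195.4] [52.5 20. ] 77.7 med [ 0.6597 -0.1959  0.0806]
arm [341. 171.] [ 671.8 -105.3] [53.5 17.2] 88.9 med [ 0.6716 -0.1074  0.0809]
wing [399. 169.] [ 667.9 -241.4] [37.3 12. ] 76.5 med [ 0.6666 -0.24    0.1228]
wing [362. 168.] [ 670.5 -151.5] [39.5 13.1] 79.2 med [ 0.6685 -0.1506  0.1227]
wing [324. 167.] [672.8 -61.9] [13.4 40.2] 0.6 med [ 0.6706 -0.0606  0.1227]
board [429. 256.] [ 468.9 -334.9] [37.2 48. ] 77.6 med [ 0.4611 -0.3349  0.0172]
board [357. 201.] [ 622.7 -150.8] [294.5 148.5] 87.6 med [ 0.6146 -0.1288  0.0173]
hole [0.60827341 0.30968703 0.055     ]
```

View pics/c2.png

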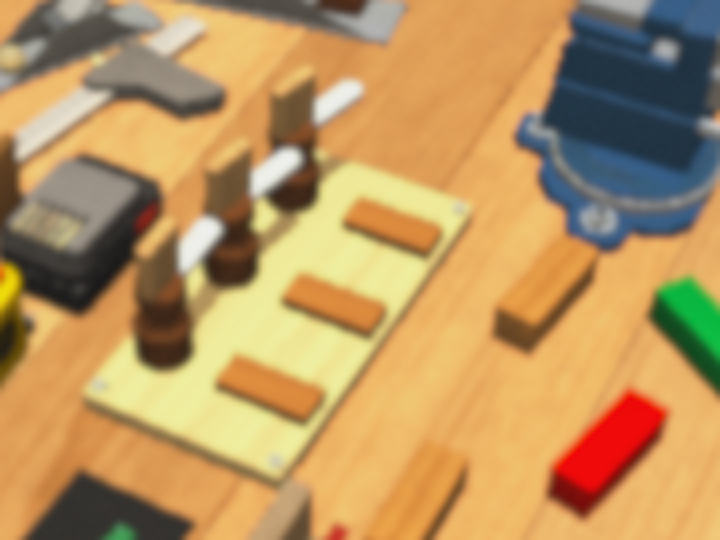

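```bash
cat > g.py <<'E'
# usage: g.py x y z yaw  (mm, deg): tool-frame shift left and turn units
import sys; from h import *
s=bot.observe(); p=s['position']*1000; e=s['tool_rot']; Rm=R.from_euler('xyz',e)
print('t',round(s['clock'],2),'pos',p.round(1),'rpy',np.degrees(e).round(2),'F',s['force'].round(1),'M',s['moment'].round(2),'grip',round(s['grip_width']*1000,1),'q1,7',s['qpos'][[0,6]].round(2))
if len(sys.argv)>4:
    x,y,z,w=map(float,sys.argv[1:5]); d=Rm.inv().apply(np.array([x,y,z])-p)
    G=R.from_euler('xyz',[np.pi,0,np.radians(w)]); rv=np.degrees((Rm.inv()*G).as_rotvec())/6
    print('shift now',d.round(1),'turn units',rv.round(2),'| shift at final orient',G.inv().apply(np.array([x,y,z])-p).round(1))
E
python3 g.py 464.8 -16.4 150 89.5
```

```text
t 0.15 pos [ 252.3 -571.5  230.9] rpy [-1.7995e+02  1.0000e-02  2.3820e+01] F [ 0.2 -0.4  0.6] M [-0.    0.05 -0.02] grip 85.6 q1,7 [ 1.08 -0.11]
shift now [ 418.6 -421.9   81.2] turn units [-1.000e-02 -0.000e+00 -1.095e+01] | shift at final orient [557.  207.7  80.9]
```

>>> carry_out --pt "0 0 0 0 0 -1 0" --pt "0 0 0 0 0 -1 0" --pt "0 0 0 0 0 -1 0" --pt "0 0 0 0 0 -1 0" --pt "0 0 0 0 0 -1 0" --force 60

```text
clock: 0.57
position: [0.2524, -0.5716, 0.2311]
tool_rot: [-3.141, -0.0, 0.945]
force: [-0.4, -0.3, -0.2]
grip_width: 0.0857
```

>>> carry_out --pt "0 0 0 0 0 -1 0" --pt "0 0 0 0 0 -1 0" --pt "0 0 0 0 0 -1 0" --pt "0 0 0 0 0 -1 0" --pt "0 0 0 0 0 -1 0"

```text
clock: 0.98
position: [0.2523, -0.5716, 0.231]
tool_rot: [-3.141, -0.0, 1.468]
force: [0.3, -0.2, 0.2]
grip_width: 0.085
```

>>> carry_out --pt "0 0 0 0 0 -1 0" --pt "0 0 0 0 0 0 0"

```text
clock: 1.15
position: [0.2523, -0.5717, 0.231]
tool_rot: [-3.142, -0.001, 1.573]
force: [-0.3, 0.5, 0.6]
grip_width: 0.0852
```

```bash
python3 g.py 464.8 -16.4 150 89.5
```

```text
t 1.15 pos [ 252.3 -571.7  231. ] rpy [-1.800e+02 -3.000e-02  9.012e+01] F [-0.3  0.5  0.6] M [ 0.03 -0.02 -0.09] grip 85.2 q1,7 [1.27 0.91]
shift now [554.8 213.7  81.3] turn units [-0.  -0.   0.1] | shift at final orient [557.1 207.7  81. ]
```

>>> carry_out --pt "27.7 10.7 3 0 0 0 0" --pt "27.7 10.7 3 0 0 0 0" --pt "27.7 10.7 3 0 0 0 0" --pt "27.7 10.7 3 0 0 0 0" --pt "27.7 10.7 3 0 0 0 0"

```text
clock: 1.57
position: [0.3065, -0.432, 0.2161]
tool_rot: [-3.142, -0.0, 1.563]
force: [1.0, -0.5, -0.4]
grip_width: 0.085
```

>>> carry_out --pt "27.7 10.7 3 0 0 0 0" --pt "27.7 10.7 3 0 0 0 0" --pt "27.7 10.7 3 0 0 0 0" --pt "27.7 10.7 3 0 0 0 0" --pt "27.7 10.7 3 0 0 0 0"

```text
clock: 1.98
position: [0.3605, -0.2938, 0.2012]
tool_rot: [3.141, 0.0, 1.563]
force: [0.9, -1.2, 0.1]
grip_width: 0.0854
```

>>> carry_out --pt "27.7 10.7 3 0 0 0 0" --pt "27.7 10.7 3 0 0 0 0" --pt "27.7 10.7 3 0 0 0 0" --pt "27.7 10.7 3 0 0 0 0" --pt "27.7 10.7 3 0 0 0 0"

```text
clock: 2.4
position: [0.4145, -0.1554, 0.1862]
tool_rot: [3.141, 0.0, 1.563]
force: [-0.1, -0.7, -0.1]
grip_width: 0.0857
```

>>> carry_out --pt "27.7 10.7 3 0 0 0 0" --pt "27.7 10.7 3 0 0 0 0" --pt "27.7 10.7 3 0 0 0 0" --pt "27.7 10.7 3 0 0 0 0" --pt "27.7 10.7 3 0 0 0 0"

```text
clock: 2.82
position: [0.4684, -0.017, 0.1712]
tool_rot: [-3.142, 0.0, 1.563]
force: [0.4, -0.5, 0.8]
grip_width: 0.0857
```

```bash
python3 g.py 464.8 -16.4 5 89.5
python3 - <<'E'
from h import *; import m
f=grab('wrist'); pickle.dump(f,open('w.pkl','wb')); save(f,'w1.png'); m.measure(f)
E
```

```text
t 2.82 pos [468.4 -17.  171.2] rpy [-180.      0.     89.57] F [ 0.4 -0.5  0.8] M [-0.06 -0.04 -0.03] grip 85.7 q1,7 [ 0.3  -0.36]
shift now [  0.6  -3.6 166.2] turn units [-0.    0.    0.01] | shift at final orient [  0.6  -3.6 166.2]
z32 [361. 383.] [ 561.2 -228.6] [24.5 20.3] 54.8 med [ 0.5608 -0.2278  0.0299]
z32 [278. 367.] [ 470.7 -206.6] [34.2 31.6] 81.7 med [ 0.4703 -0.2017  0.0321]
z32 [368. 323.] [ 564.  -147.6] [21.9 30.7] 0.2 med [ 0.5604 -0.1498  0.0303]
z32 [468. 312.] [ 664.4 -139.3] [41.  16.4] 27.6 med [ 0.6578 -0.1356  0.031 ]
z32 [187. 293.] [ 377.2 -117.5] [92.5 32.7] 77.0 med [ 0.3832 -0.1031  0.0322]
z32 [406. 239.] [590.4 -58.6] [30.5 69.5] 89.2 med [ 0.59   -0.0573  0.0303]
z32 [483. 234.] [662.5 -53.5] [40.9 17.7] 54.1 med [ 0.6565 -0.0496  0.0313]
z32 [272. 195.] [466.6 -16.6] [89.6 32.1] 89.6 med [ 0.4665 -0.0133  0.0325]
z32 [329. 110.] [513.1  56.4] [ 0.9 46.9] 0.3 med [0.5131 0.057  0.031 ]
pencil [458.  43.] [626.9 113.7] [73.6 18.6] 83.1 med [0.6233 0.1134 0.0124]
arm [469. 409.] [ 653.3 -215.6] [ 6.8 23.1] 27.6 med [ 0.6522 -0.2131  0.0824]
arm [515. 311.] [ 672.1 -101.7] [51.8 18.5] 89.6 med [ 0.6704 -0.1027  0.0825]
wing [549. 285.] [668.3 -60.3] [39.7  9.1] 81.4 med [ 0.6671 -0.0623  0.1107]
board [490. 289.] [ 690.3 -121.1] [52.2 19.4] 86.2 med [ 0.6908 -0.118   0.0186]
board [412. 267.] [ 625.7 -125.1] [244.6 148.5] 88.6 med [ 0.6201 -0.0503  0.0186]
```

View pics/w1.png

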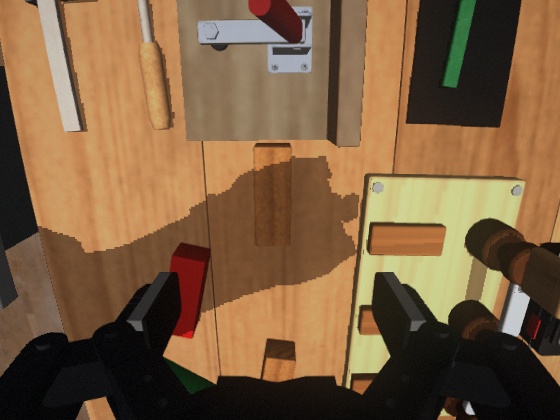

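Run:
```python
from h import *
for n in ['top','w','scene']:
    f=pickle.load(open(n+'.pkl','rb')); C=cloud(f); X,Y,Z=C[...,0],C[...,1],C[...,2]
    for a,b in [(.02,.04),(.04,.06),(.06,.08),(.08,.1),(.1,.13),(.13,.2)]:
        m=(X>.38)&(X<.56)&(Y>a)&(Y<b); print(n,a,b,m.sum(),Z[m].max().round(3) if m.any() else '', C[m][Z[m].argmax()].round(3) if m.any() else '')
```

```text
top 0.02 0.04 1534 1.148 [0.409 0.033 1.148]
top 0.04 0.06 544 0.072 [0.519 0.053 0.072]
top 0.06 0.08 535 0.072 [0.524 0.071 0.072]
top 0.08 0.1 517 0.073 [0.522 0.093 0.073]
top 0.1 0.13 806 0.143 [0.463 0.118 0.143]
top 0.13 0.2 1849 0.072 [0.521 0.13  0.072]
w 0.02 0.04 3980 0.071 [0.521 0.035 0.071]
w 0.04 0.06 4833 0.071 [0.52  0.046 0.071]
w 0.06 0.08 6053 0.314 [0.47  0.064 0.314]
w 0.08 0.1 5369 0.071 [0.516 0.091 0.071]
w 0.1 0.13 9230 0.145 [0.466 0.108 0.145]
w 0.13 0.2 2479 0.06 [0.513 0.13  0.06 ]
scene 0.02 0.04 299 0.068 [0.526 0.037 0.068]
scene 0.04 0.06 460 0.069 [0.527 0.05  0.069]
scene 0.06 0.08 450 0.068 [0.522 0.08  0.068]
scene 0.08 0.1 293 0.069 [0.522 0.084 0.069]
scene 0.1 0.13 1174 0.141 [0.464 0.112 0.141]
scene 0.13 0.2 2099 0.07 [0.517 0.182 0.07 ]
```

>>> carry_out --pt "-2.2 -1.4 30 0 0 0 0" --pt "-2.2 -1.4 30 0 0 0 0" --pt "0 0 30 0 0 0 0" --pt "0 0 30 0 0 0 0" --pt "0 0 30 0 0 0 0"

```text
clock: 3.28
position: [0.4652, -0.023, 0.02]
tool_rot: [3.141, 0.0, 1.563]
force: [1.0, 1.0, -0.4]
grip_width: 0.0854
```

>>> carry_out --pt "0 0 8 0 0 0 0" --pt "0 0 5 0 0 0 0" --pt "0 0 0 0 0 0 255" --pt "0 0 0 0 0 0 255" --pt "0 0 0 0 0 0 255" --force 60

```text
clock: 3.7
position: [0.4662, -0.023, 0.0097]
tool_rot: [3.14, 0.0, 1.567]
force: [0.7, -0.3, 0.4]
grip_width: 0.0516
```

>>> carry_out --pt "0 0 0 0 0 0 255" --pt "0 0 0 0 0 0 255" --pt "0 0 0 0 0 0 255" --pt "0 0 0 0 0 0 255" --pt "0 0 0 0 0 0 255"

```text
clock: 4.12
position: [0.466, -0.023, 0.0095]
tool_rot: [3.14, 0.0, 1.567]
force: [-3.0, -1.6, 19.2]
grip_width: 0.0309
```

>>> carry_out --pt "0 0 0 0 0 0 255" --pt "0 0 0 0 0 0 255" --pt "0 0 -20 0 0 0 255" --pt "0 0 -30 0 0 0 255" --pt "0 0 -30 0 0 0 255"

```text
clock: 4.53
position: [0.4648, -0.0227, 0.0895]
tool_rot: [-3.14, -0.0, 1.568]
force: [1.0, -0.2, 0.0]
grip_width: 0.0306
```

```bash
python3 g.py 585.4 -57.8 38 -1.55
```

```text
t 4.53 pos [464.8 -22.7  89.5] rpy [-1.7993e+02 -1.0000e-02  8.9830e+01] F [ 1.  -0.2  0. ] M [ 0.03 -0.05 -0.03] grip 30.6 q1,7 [ 0.25 -0.46]
shift now [-34.7 120.8  51.3] turn units [-1.000e-02  1.000e-02  1.523e+01] | shift at final orient [121.6  31.8  51.5]
```

>>> carry_out --pt "0 0 -20 0 0 0 255" --pt "0 0 -20 0 0 1 255" --pt "0 0 0 0 0 1 255" --pt "0 0 0 0 0 1 255" --pt "0 0 0 0 0 1 255"

```text
clock: 4.95
position: [0.4656, -0.0231, 0.1293]
tool_rot: [3.14, -0.001, 1.143]
force: [-0.4, 0.2, -0.5]
grip_width: 0.0307
```

>>> carry_out --pt "0 0 0 0 0 1 255" --pt "0 0 0 0 0 1 255" --pt "0 0 0 0 0 1 255" --pt "0 0 0 0 0 1 255" --pt "0 0 0 0 0 1 255"

```text
clock: 5.37
position: [0.4654, -0.0229, 0.1289]
tool_rot: [3.141, -0.001, 0.62]
force: [0.1, -0.3, -0.7]
grip_width: 0.0305
```

>>> carry_out --pt "0 0 0 0 0 1 255" --pt "0 0 0 0 0 1 255" --pt "0 0 0 0 0 1 255" --pt "0 0 0 0 0 1 255" --pt "0 0 0 0 0 1 255"

```text
clock: 5.78
position: [0.4654, -0.0228, 0.1289]
tool_rot: [-3.141, -0.001, 0.096]
force: [0.1, 0.6, -0.7]
grip_width: 0.031
```

>>> carry_out --pt "0 0 0 0 0 1 255" --pt "0 0 0 0 0 0.2 255" --pt "0 0 0 0 0 0 255"

```text
clock: 6.03
position: [0.4654, -0.0227, 0.1287]
tool_rot: [-3.142, -0.001, -0.023]
force: [1.9, 0.7, -0.2]
grip_width: 0.0309
```

```bash
python3 g.py 585.4 -57.8 38 -1.55
python3 - <<'E'
from h import *; import m
f=grab('wrist'); pickle.dump(f,open('w.pkl','wb')); save(f,'w2.png'); m.measure(f)
C=cloud(f); s=f['state']; Rm=R.from_euler('xyz',s['tool_rot']).as_matrix(); T=(C-s['position'])@Rm
u=np.where((abs(T[...,1])<.01)&(T[...,2]>-.06)&(T[...,2]<.05)); 
P=T[u]; print('held tool-x range',P[:,0].min(),P[:,0].max(),'z',P[:,2].min(),P[:,2].max())
E
```

```text
t 6.03 pos [465.4 -22.7 128.7] rpy [-1.8e+02 -3.0e-02 -1.3e+00] F [ 1.9  0.7 -0.2] M [-0.02  0.01 -0.02] grip 30.9 q1,7 [-0.04 -1.71]
shift now [120.7  32.4  90.7] turn units [-0.   -0.    0.04] | shift at final orient [120.9  31.8  90.7]
z32 [397. 302.] [ 380.5 -118.3] [90.2 27.5] 76.3 med [ 0.3847 -0.1174  0.0321]
z32 [525. 323.] [ 353.1 -246.4] [35. 90.] 54.8 med [ 0.3533 -0.2421  0.0319]
z32 [526. 203.] [ 468.7 -219.5] [61.4 32.5] 81.6 med [ 0.4697 -0.2141  0.0322]
z32 [196. 134.] [524.6  34.7] [20.9  9.4] 29.1 med [0.5249 0.0323 0.0308]
z32 [556.  73.] [ 566.  -223.8] [28.5  4.3] 4.3 med [ 0.5623 -0.2237  0.0279]
z32 [459.  42.] [ 582.  -148.5] [31.3 56.9] 89.3 med [ 0.5826 -0.1473  0.0303]
z32 [329.  42.] [582.7 -59.2] [30.5 53.5] 88.3 med [ 0.5833 -0.0586  0.0304]
pencil [68.  2.] [620.4 128.2] [103.1   6. ] 85.9 med [0.6193 0.1108 0.0117]
board [403.  52.] [ 585.1 -120.6] [235.9  66.5] 88.8 med [ 0.5833 -0.1101  0.0184]
held tool-x range -0.04054116627618832 0.05061601661014314 z -0.02488135251747162 0.009002017758063585
```

View pics/w2.png

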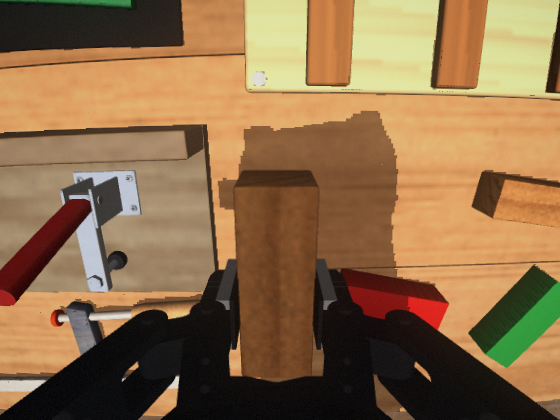

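>>> carry_out --pt "30 8 0 0 0 0.04 255" --pt "30 8 0 0 0 0 255" --pt "30 8 0 0 0 0 255" --pt "30 8 0 0 0 0 255" --pt "0 0 30 0 0 0 255"

```text
clock: 6.5
position: [0.5918, -0.0601, 0.1022]
tool_rot: [3.141, -0.011, -0.027]
force: [-0.3, -0.1, -0.9]
grip_width: 0.031
```

>>> carry_out --pt "0 0 20 0 0 0 255" --pt "0 0 10 0 0 0 255" --pt "0 0 10 0 0 0 255" --pt "0 0 0 0 0 0 255" --pt "0 0 0 0 0 0 255"

```text
clock: 6.92
position: [0.5845, -0.058, 0.0588]
tool_rot: [-3.141, -0.0, -0.027]
force: [-0.3, -0.2, -0.6]
grip_width: 0.0305
```

```bash
python3 g.py 584.9 -57.8 39.5 -1.5
```

```text
t 6.92 pos [584.5 -58.   58.8] rpy [-1.7999e+02 -1.0000e-02 -1.5700e+00] F [-0.3 -0.2 -0.6] M [-0.01  0.02 -0.04] grip 30.5 q1,7 [ 0.03 -1.64]
shift now [ 0.4 -0.2 19.3] turn units [-0.   -0.   -0.01] | shift at final orient [ 0.4 -0.2 19.3]
```

>>> carry_out --pt "0.4 0 8 0 0 0 255" --pt "0 0 8 0 0 0 255" --pt "0 0 3 0 0 0 255" --pt "0 0 0 0 0 0 255" --pt "0 0 0.5 0 0 0 255"

```text
clock: 7.33
position: [0.5849, -0.058, 0.0395]
tool_rot: [-3.142, -0.0, -0.028]
force: [-8.7, 1.3, 29.7]
grip_width: 0.0308
```

>>> carry_out --pt "0 0 0 0 0 0 90" --pt "0 0 0 0 0 0 90" --pt "0 0 0 0 0 0 90" --pt "0 0 0 0 0 0 90" --pt "0 0 0 0 0 0 90"

```text
clock: 7.75
position: [0.5848, -0.058, 0.0387]
tool_rot: [-3.142, 0.0, -0.028]
force: [-0.7, -0.6, -0.3]
grip_width: 0.0552
```

```bash
python3 g.py 584.9 -57.8 140 -1.5
```

```text
t 7.75 pos [584.8 -58.   38.7] rpy [-180.      0.     -1.62] F [-0.7 -0.6 -0.3] M [-0.03  0.02  0.04] grip 55.2 q1,7 [ 0.02 -1.64]
shift now [ 1.000e-01 -3.000e-01 -1.013e+02] turn units [-0.    0.   -0.02] | shift at final orient [ 1.000e-01 -3.000e-01 -1.013e+02]
```

>>> carry_out --pt "0 0 -20 0 0 0 90" --pt "0 0 -35 0 0 0 90" --pt "0 0 -35 0 0 0 90" --pt "0 0 -35 0 0 0 0" --pt "-40 0 -35 0 0 0 0"

```text
clock: 8.17
position: [0.5571, -0.0569, 0.1937]
tool_rot: [-3.141, -0.004, -0.028]
force: [0.5, -0.0, 1.1]
grip_width: 0.0771
```

>>> carry_out --pt "-40 0 0 0 0 0 0" --pt "-40 0 0 0 0 0 0" --pt "0 0 0 0 0 -1 0" --pt "0 0 0 0 0 -1 0" --pt "0 0 0 0 0 -1 0"

```text
clock: 8.58
position: [0.4732, -0.0549, 0.1917]
tool_rot: [3.141, -0.001, 0.291]
force: [0.0, -0.7, 0.2]
grip_width: 0.0855
```

>>> carry_out --pt "0 0 0 0 0 -1 0" --pt "0 0 0 0 0 -1 0" --pt "0 0 0 0 0 -1 0" --pt "0 0 0 0 0 -1 0" --pt "0 0 0 0 0 -1 0"

```text
clock: 9.0
position: [0.4735, -0.055, 0.1913]
tool_rot: [3.141, -0.0, 0.815]
force: [0.1, -0.7, -1.1]
grip_width: 0.0856
```

>>> carry_out --pt "0 0 0 0 0 -1 0" --pt "0 0 0 0 0 -1 0" --pt "0 0 0 0 0 -1 0" --pt "0 0 0 0 0 -1 0" --pt "0 0 0 0 0 -1 0"

```text
clock: 9.42
position: [0.4735, -0.055, 0.1912]
tool_rot: [3.142, 0.0, 1.338]
force: [0.1, -0.3, -0.5]
grip_width: 0.0854
```

>>> carry_out --pt "0 0 0 0 0 -0.75 0" --pt "0 0 0 0 0 0 0"

```text
clock: 9.58
position: [0.4734, -0.055, 0.1912]
tool_rot: [-3.142, -0.0, 1.416]
force: [-0.0, 0.1, -0.5]
grip_width: 0.0855
```

```bash
python3 g.py 465.3 -235.2 150 81
python3 - <<'E'
from h import *; import m
for n in ['wrist','top']:
    f=grab(n); print(n); C=cloud(f); X,Y,Z=C[...,0],C[...,1],C[...,2]; mm=(abs(Z-.062)<.006)&(X>.53)&(X<.65)&(Y>-.12)&(Y<0.0)
    P=C[mm]; print(cv2.minAreaRect((P[:,:2]*1000).astype(np.float32)),P[:,2].mean() if len(P) else '')
    if n=='wrist': m.measure(f)
E
```

```text
t 9.58 pos [473.4 -55.  191.2] rpy [-1.80e+02 -1.00e-02  8.11e+01] F [-0.   0.1 -0.5] M [0.01 0.06 0.03] grip 85.5 q1,7 [ 0.29 -0.34]
shift now [-179.3   19.8   41.2] turn units [-0.   -0.    0.02] | shift at final orient [-179.2   20.1   41.2]
wrist
((590.0311279296875, -55.93418884277344), (33.21512222290039, 90.47087860107422), 88.4376449584961) 0.06232269571048483
z32 [199. 365.] [ 354.1 -246.3] [34.5 87.6] 54.0 med [ 0.352  -0.2414  0.032 ]
z32 [376. 339.] [ 559.6 -238.3] [31.3 16.6] 89.5 med [ 0.5574 -0.2384  0.0301]
z32 [294. 345.] [ 466.8 -233.8] [89.5 31.9] 81.4 med [ 0.4669 -0.2274  0.0323]
z32 [469. 317.] [ 662.6 -227.5] [38.5 14.5] 22.0 med [ 0.6574 -0.224   0.0313]
z32 [400. 262.] [ 588.9 -148.7] [30.8 70.5] 88.3 med [ 0.5906 -0.1458  0.0303]
z32 [472. 247.] [ 663.2 -142.5] [40.9 20. ] 41.8 med [ 0.6559 -0.1373  0.0311]
z32 [192. 263.] [ 377.  -117.7] [91.  32.9] 76.6 med [ 0.3794 -0.1113  0.0321]
z32 [474. 162.] [663.  -56.8] [41.7 21.4] 65.9 med [ 0.657  -0.0498  0.0319]
pencil [417.   9.] [622.3  84.7] [16.5 16.2] 80.1 med [0.6206 0.0849 0.0123]
arm [499. 316.] [ 662.2 -187.1] [43.2 18.5] 80.0 med [ 0.6608 -0.1878  0.0824]
arm [518. 229.] [ 671.6 -104.5] [55.4 18.8] 90.0 med [ 0.6706 -0.1045  0.0825]
wing [537. 297.] [ 669.4 -150.4] [40.5 12.4] 78.4 med [ 0.6667 -0.1472  0.1182]
wing [546. 189.] [668.4 -60.2] [39.9  8.9] 82.2 med [ 0.6672 -0.0599  0.1139]
board [481. 296.] [ 682.1 -211.4] [43.8 28.9] 77.1 med [ 0.6818 -0.21    0.0186]
board [494. 216.] [ 689.7 -119.1] [54.5 20.3] 88.7 med [ 0.6909 -0.1161  0.0186]
board [406. 270.] [ 606.8 -187.2] [218.9 113.3] 88.6 med [ 0.6192 -0.1281  0.0185]
board [433. 132.] [628.4 -26.1] [ 45.8 148.4] 88.3 med [ 0.6284 -0.0231  0.0186]
top
((618.8003540039062, -57.162818908691406), (33.840579986572266, 30.750951766967773), 0.5112509727478027) 0.0609868907070115
```

>>> carry_out --pt "-35.7 3.9 10 0 0 0 0" --pt "-35.7 3.9 10 0 0 0 0" --pt "-35.7 3.9 10 0 0 0 0" --pt "-35.7 3.9 10 0 0 0 0" --pt "-35.7 3.9 10 0 0 0 0"

```text
clock: 10.1
position: [0.4642, -0.2359, 0.1409]
tool_rot: [3.141, 0.0, 1.409]
force: [0.5, -0.8, 0.6]
grip_width: 0.0853
```

>>> carry_out --pt "0 0 30 0 0 0 0" --pt "0 0 30 0 0 0 0" --pt "0 0 20 0 0 0 0" --pt "0 0 5 0 0 0 0" --pt "0 0 0 0 0 0 0"

```text
clock: 10.52
position: [0.4639, -0.2338, 0.0553]
tool_rot: [-3.139, -0.001, 1.41]
force: [0.3, 0.9, -0.2]
grip_width: 0.0851
```

```bash
python3 g.py 465.8 -234.5 9 81.2
```

```text
t 10.52 pos [ 463.9 -233.8   55.3] rpy [-1.7987e+02 -3.0000e-02  8.0800e+01] F [ 0.3  0.9 -0.2] M [ 0.02 -0.03 -0.  ] grip 85.1 q1,7 [ 0.54 -0.07]
shift now [-0.5  2.1 46.3] turn units [-0.02 -0.01 -0.07] | shift at final orient [-0.4  2.  46.3]
```

>>> carry_out --pt "-0.4 2 25 0 0 -0.07 0" --pt "0 0 15 0 0 0 0" --pt "0 0 6 0 0 0 0" --pt "0 0 0 0 0 0 255" --pt "0 0 0 0 0 0 255"

```text
clock: 10.93
position: [0.4669, -0.2351, 0.0114]
tool_rot: [3.141, 0.0, 1.419]
force: [0.4, 0.1, 0.0]
grip_width: 0.0639
```

>>> carry_out --pt "0 0 0 0 0 0 255" --pt "0 0 0 0 0 0 255" --pt "0 0 0 0 0 0 255" --pt "0 0 0 0 0 0 255" --pt "0 0 0 0 0 0 255"

```text
clock: 11.35
position: [0.4669, -0.2353, 0.0114]
tool_rot: [3.14, 0.001, 1.419]
force: [-2.3, 1.0, 15.9]
grip_width: 0.0308
```

>>> carry_out --pt "0 0 0 0 0 0 255" --pt "0 0 0 0 0 0 255" --pt "0 0 0 0 0 0 255" --pt "0 0 -20 0 0 0 255" --pt "0 0 -30 0 0 0 255"

```text
clock: 11.77
position: [0.4652, -0.2343, 0.0595]
tool_rot: [-3.138, -0.001, 1.419]
force: [-1.5, 0.0, 0.4]
grip_width: 0.0312
```

>>> carry_out --pt "0 0 -30 0 0 1 255" --pt "0 0 -30 0 0 1 255" --pt "0 0 0 0 0 1 255" --pt "0 0 0 0 0 1 255" --pt "0 0 0 0 0 1 255"

```text
clock: 12.18
position: [0.4666, -0.2352, 0.1214]
tool_rot: [3.14, -0.001, 0.89]
force: [0.0, 0.6, -1.0]
grip_width: 0.0308
```

>>> carry_out --pt "0 0 0 0 0 1 255" --pt "0 0 0 0 0 1 255" --pt "0 0 0 0 0 1 255" --pt "0 0 0 0 0 1 255" --pt "0 0 0 0 0 1 255"

```text
clock: 12.6
position: [0.4665, -0.235, 0.1208]
tool_rot: [3.141, -0.001, 0.366]
force: [-0.2, 0.4, 0.1]
grip_width: 0.0308
```

>>> carry_out --pt "0 0 0 0 0 1 255" --pt "0 0 0 0 0 1 255" --pt "0 0 0 0 0 1 255" --pt "0 0 0 0 0 0.7 255" --pt "0 0 0 0 0 0 255"

```text
clock: 13.02
position: [0.4666, -0.2348, 0.1207]
tool_rot: [3.142, -0.001, -0.019]
force: [0.0, -0.5, -0.3]
grip_width: 0.0312
```

```bash
python3 g.py 588.2 -148.1 42 -1.55
python3 - <<'E'
from h import *
f=grab('wrist'); C=cloud(f); s=f['state']; Rm=R.from_euler('xyz',s['tool_rot']).as_matrix(); T=(C-s['position'])@Rm
P=T[(abs(T[...,1])<.01)&(T[...,2]>-.06)&(T[...,2]<.05)]; print('held tool-x',P[:,0].min(),P[:,0].max(),'z',P[:,2].min(),P[:,2].max())
E
```

```text
t 13.02 pos [ 466.6 -234.8  120.7] rpy [ 1.80e+02 -3.00e-02 -1.11e+00] F [ 0.  -0.5 -0.3] M [-0.01  0.05 -0.  ] grip 31.2 q1,7 [ 0.29 -1.17]
shift now [119.9 -89.   78.8] turn units [ 0.   -0.01  0.07] | shift at final orient [119.2 -89.9  78.7]
held tool-x -0.04393225162720498 0.044146917411542294 z -0.0230984437779079 0.009669398597071313
```

>>> carry_out --pt "0 0 0 0 0 0.07 255" --pt "30.1 -22.5 0 0 0 0 255" --pt "30.1 -22.5 0 0 0 0 255" --pt "30.1 -22.5 0 0 0 0 255" --pt "30.1 -22.5 0 0 0 0 255"

```text
clock: 13.48
position: [0.5901, -0.1466, 0.1205]
tool_rot: [-3.141, -0.0, -0.021]
force: [-0.8, -0.3, -0.6]
grip_width: 0.031
```

>>> carry_out --pt "0 0 20 0 0 0 255" --pt "0 0 20 0 0 0 255" --pt "0 0 10 0 0 0 255" --pt "0 0 10 0 0 0 255" --pt "0 0 0 0 0 0 255"

```text
clock: 13.9
position: [0.5878, -0.148, 0.0588]
tool_rot: [-3.141, 0.002, -0.023]
force: [0.1, 0.2, -0.6]
grip_width: 0.0305
```

```bash
python3 g.py 589.4 -148.1 41.5 -1.55
```

```text
t 13.9 pos [ 587.8 -148.    58.8] rpy [-1.7998e+02  1.2000e-01 -1.3100e+00] F [ 0.1  0.2 -0.6] M [0.01 0.08 0.05] grip 30.5 q1,7 [ 0.09 -1.37]
shift now [ 1.6  0.1 17.3] turn units [-0.    0.02  0.04] | shift at final orient [ 1.6  0.1 17.3]
```

>>> carry_out --pt "1 0 8 0 0 0.03 255" --pt "0 0 7 0 0 0 255" --pt "0 0 1.5 0 0 0 255" --pt "0 0 0 0 0 0 255" --pt "0 0 0.5 0 0 0 255"

```text
clock: 14.32
position: [0.59, -0.1479, 0.0435]
tool_rot: [3.142, -0.0, -0.026]
force: [0.9, -0.6, -0.1]
grip_width: 0.031
```

```bash
python3 g.py 589.4 -148.1 41.5 -1.55
```

```text
t 14.32 pos [ 590.  -147.9   43.5] rpy [ 1.8e+02 -2.0e-02 -1.5e+00] F [ 0.9 -0.6 -0.1] M [-0.02 -0.04  0.02] grip 31.0 q1,7 [ 0.09 -1.37]
shift now [-0.6  0.2  2. ] turn units [ 0.   -0.    0.01] | shift at final orient [-0.6  0.2  2. ]
```

Ease down to contact, release, lift and step back to view.

>>> carry_out --pt "-0.6 0 1.5 0 0 0 255" --pt "0 0 1 0 0 0 255" --pt "0 0 0 0 0 0 255" --pt "0 0 0 0 0 0 90" --pt "0 0 0 0 0 0 90"

```text
clock: 14.73
position: [0.5894, -0.1478, 0.041]
tool_rot: [3.142, -0.0, -0.026]
force: [0.0, -0.1, 0.5]
grip_width: 0.054
```

>>> carry_out --pt "0 0 0 0 0 0 90" --pt "0 0 0 0 0 0 90" --pt "0 0 0 0 0 0 90" --pt "0 0 -20 0 0 0 90" --pt "0 0 -30 0 0 0 90"

```text
clock: 15.15
position: [0.5876, -0.1474, 0.089]
tool_rot: [-3.141, 0.005, -0.026]
force: [-0.2, 0.0, 0.6]
grip_width: 0.0551
```

>>> carry_out --pt "0 0 -40 0 0 0 90" --pt "0 0 -40 0 0 0 90" --pt "-35 -15 -20 0 0 0 90" --pt "-35 -15 -20 0 0 0 90" --pt "0 0 0 0 0 0 90"

```text
clock: 15.57
position: [0.5188, -0.1153, 0.2129]
tool_rot: [-3.141, -0.002, -0.026]
force: [1.6, -0.5, 1.3]
grip_width: 0.0554
```

```bash
python3 g.py
python3 - <<'E'
from h import *; import m
f=grab('wrist'); save(f,'w3.png'); pickle.dump(f,open('w.pkl','wb'))
C=cloud(f); X,Y,Z=C[...,0],C[...,1],C[...,2]
for a,b in [(-.1,-.01),(-.2,-.1)]:
    P=C[(abs(Z-.062)<.004)&(X>.53)&(X<.645)&(Y>a)&(Y<b)]; print(cv2.minAreaRect((P[:,:2]*1000).astype(np.float32)),P[:,2].mean())
m.measure(f)
E
```

```text
t 15.57 pos [ 518.8 -115.3  212.9] rpy [-1.7995e+02 -1.1000e-01 -1.4700e+00] F [ 1.6 -0.5  1.3] M [-0.02 -0.14 -0.04] grip 55.4 q1,7 [ 0.02 -1.43]
((590.3187866210938, -56.047019958496094), (32.95654296875, 89.7559585571289), 88.78508758544922) 0.062398042495424064
((588.2499389648438, -145.6378631591797), (32.521636962890625, 90.4594955444336), 88.1002197265625) 0.06239809864047659
z32 [283. 307.] [ 377.2 -117.8] [89.8 33.9] 76.5 med [ 0.3799 -0.1174  0.0321]
z32 [409. 304.] [ 375.6 -261.7] [32.7 37.4] 53.8 med [ 0.3788 -0.2613  0.032 ]
z32 [495. 230.] [ 463.9 -348.1] [ 3.8 31.9] 89.9 med [ 0.4625 -0.3485  0.0262]
z32 [114. 181.] [530.3  53.4] [49.9 16.4] 69.3 med [0.5312 0.0396 0.0306]
z32 [406. 112.] [ 586.7 -238.7] [30.8 70. ] 88.5 med [ 0.5881 -0.2377  0.0303]
z32 [231. 107.] [594.6 -73.3] [ 2.6 77.7] 89.0 med [ 0.5942 -0.0731  0.0302]
z32 [408.  41.] [ 650.9 -235.2] [27.1  5.6] 71.1 med [ 0.651  -0.23    0.0312]
z32 [307.  35.] [ 657.6 -145. ] [38.3 13. ] 66.0 med [ 0.653  -0.1422  0.0303]
z32 [224.  34.] [659.3 -70.2] [ 9.  34.6] 31.8 med [ 0.6552 -0.0712  0.0311]
pencil [42. 
[... 165 characters left out ...]
 -193.2] [55.3 18.4] 78.6 med [ 0.6603 -0.1948  0.0824]
arm [258.   6.] [ 667.7 -104. ] [55.1  9. ] 88.9 med [ 0.6676 -0.1037  0.0824]
wing [465.   3.] [ 662.1 -241.4] [33.8  3. ] 80.0 med [ 0.6608 -0.2472  0.1107]
wing [336.   2.] [ 663.3 -156.8] [23.1  1.6] 80.7 med [ 0.6627 -0.1602  0.1056]
wing [193.   1.] [667.3 -61.1] [35.6  1.8] 88.8 med [ 0.6671 -0.0586  0.1039]
board [470. 230.] [ 461.4 -326. ] [25.6 27.2] 84.7 med [ 0.465  -0.3226  0.0159]
board [502. 226.] [ 463.8 -364.5] [ 44.3 122.2] 88.6 med [ 0.4765 -0.3545  0.0214]
board [542. 162.] [ 536.6 -396.2] [ 7.6 21.6] 88.7 med [ 0.5368 -0.3978  0.0152]
board [303.  84.] [ 619.4 -149.8] [293.9 137.9] 88.0 med [ 0.6244 -0.1331  0.0185]
```

View pics/w3.png

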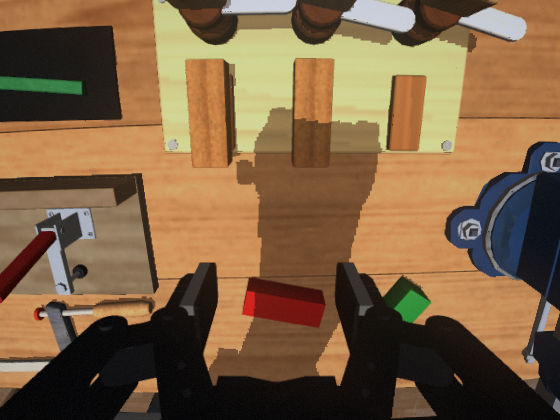

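Run:
```python
from h import *
for n in ['scene','top']:
    f=grab(n); C=cloud(f); X,Y,Z=C[...,0],C[...,1],C[...,2]; pickle.dump(f,open(n+'1.pkl','wb'))
    for a,b in [(-.1,-.01),(-.2,-.1)]:
        P=C[(abs(Z-.061)<.005)&(X>.53)&(X<.645)&(Y>a)&(Y<b)]
        if len(P)>5: print(n,cv2.minAreaRect((P[:,:2]*1000).astype(np.float32)),P[:,2].mean())
```

```text
scene ((588.677001953125, -53.951045989990234), (35.23829650878906, 90.30130767822266), 89.27718353271484) 0.05905084822275928
scene ((586.7469482421875, -144.97804260253906), (36.81374740600586, 91.64677429199219), 89.77942657470703) 0.05895660390412736
top ((590.4318237304688, -56.903297424316406), (30.783546447753906, 90.23136138916016), 89.48418426513672) 0.061003066751503805
```

>>> carry_out --pt "35.7 15.3 0 0 0 0 90" --pt "35.7 15.3 0 0 0 0 90" --pt "0 0 35 0 0 0 90" --pt "0 0 35 0 0 0 90" --pt "0 0 30 0 0 0 90"

```text
clock: 16.13
position: [0.5929, -0.15, 0.106]
tool_rot: [-3.142, 0.002, -0.027]
force: [-0.7, 0.1, 0.1]
grip_width: 0.0551
```

>>> carry_out --pt "0 0 30 0 0 0 90" --pt "0 0 30 0 0 0 90" --pt "0 0 9 0 0 0 90" --pt "0 0 0 0 0 0 90" --pt "0 0 0 0 0 0 90"

```text
clock: 16.55
position: [0.5931, -0.1498, 0.0406]
tool_rot: [3.141, 0.001, -0.026]
force: [0.2, -0.4, 0.2]
grip_width: 0.0551
```

```bash
python3 g.py 589.4 -147.8 42 -1.5
```

```text
t 16.55 pos [ 593.1 -149.8   40.6] rpy [ 1.7999e+02  3.0000e-02 -1.5200e+00] F [ 0.2 -0.4  0.2] M [ 0.01 -0.    0.02] grip 55.1 q1,7 [ 0.09 -1.36]
shift now [-3.7 -1.9 -1.4] turn units [ 0.    0.01 -0.  ] | shift at final orient [-3.7 -1.9 -1.4]
```

>>> carry_out --pt "0 0 0 0 0 0 255" --pt "0 0 0 0 0 0 255" --pt "0 0 0 0 0 0 255" --pt "0 0 0 0 0 0 255" --pt "0 0 -3 0 0 0 255"

```text
clock: 16.97
position: [0.5934, -0.1495, 0.0447]
tool_rot: [3.141, -0.002, -0.026]
force: [-0.5, 1.1, -0.9]
grip_width: 0.031
```

>>> carry_out --pt "1 0.5 0 0 0 0 255" --pt "0 0 0 0 0 0 255" --pt "0 0 3 0 0 0 255" --pt "0 0 0.5 0 0 0 255" --pt "0 0 0 0 0 0 255"

```text
clock: 17.38
position: [0.5944, -0.1501, 0.0423]
tool_rot: [-3.142, -0.002, -0.026]
force: [-11.7, 4.2, 43.9]
grip_width: 0.0307
```

>>> carry_out --pt "0 0 0 0 0 0 90" --pt "0 0 0 0 0 0 90" --pt "0 0 0 0 0 0 90" --pt "0 0 0 0 0 0 90" --pt "0 0 -30 0 0 0 90"

```text
clock: 17.8
position: [0.5911, -0.1492, 0.0657]
tool_rot: [-3.14, 0.007, -0.026]
force: [-0.7, 1.0, -0.7]
grip_width: 0.0553
```

>>> carry_out --pt "0 0 -35 0 0 0 90" --pt "0 0 -35 0 0 0 90" --pt "0 -30 0 0 0 0 90" --pt "0 -30 0 0 0 0 90" --pt "0 -30 0 0 0 0 90"

```text
clock: 18.22
position: [0.5962, -0.0591, 0.1405]
tool_rot: [-3.142, -0.001, -0.027]
force: [0.6, 0.2, -0.2]
grip_width: 0.0549
```

```bash
python3 g.py 587 -60.4 41 -1.5
```

```text
t 18.22 pos [596.2 -59.1 140.5] rpy [-1.7999e+02 -5.0000e-02 -1.5600e+00] F [ 0.6  0.2 -0.2] M [-0.01 -0.05 -0.02] grip 54.9 q1,7 [-0.07 -1.52]
shift now [-9.2  1.5 99.5] turn units [-0.   -0.01 -0.01] | shift at final orient [-9.1  1.5 99.5]
```

>>> carry_out --pt "-8 1.3 30 0 0 0 90" --pt "0 0 30 0 0 0 90" --pt "0 0 25 0 0 0 90" --pt "0 0 14 0 0 0 90" --pt "0 0 0 0 0 0 90"

```text
clock: 18.63
position: [0.5862, -0.0608, 0.0379]
tool_rot: [3.142, 0.005, -0.026]
force: [-1.2, 0.1, -0.3]
grip_width: 0.055
```

>>> carry_out --pt "0 0 0 0 0 0 255" --pt "0 0 0 0 0 0 255" --pt "0 0 0 0 0 0 255" --pt "0 0 0 0 0 0 255" --pt "0 0 -3 0 0 0 255"

```text
clock: 19.05
position: [0.5883, -0.0611, 0.0446]
tool_rot: [-3.142, -0.001, -0.026]
force: [-1.0, 0.7, -0.2]
grip_width: 0.0307
```

```bash
python3 g.py 587 -60.4 41 -1.5
```

```text
t 19.05 pos [588.3 -61.1  44.6] rpy [-1.8e+02 -4.0e-02 -1.5e+00] F [-1.   0.7 -0.2] M [ 0.03 -0.05  0.04] grip 30.7 q1,7 [-0.05 -1.51]
shift now [-1.3 -0.6  3.6] turn units [-0.   -0.01 -0.  ] | shift at final orient [-1.3 -0.6  3.6]
```

>>> carry_out --pt "1 -0.6 0 0 0 0 255" --pt "0 0 1.5 0 0 0 255" --pt "0 0 1.5 0 0 0 255" --pt "0 0 0 0 0 0 255" --pt "0 0 0 0 0 0 90"

```text
clock: 19.47
position: [0.5894, -0.0604, 0.0415]
tool_rot: [-3.141, -0.001, -0.026]
force: [0.2, 0.5, -1.1]
grip_width: 0.0416
```

>>> carry_out --pt "0 0 0 0 0 0 90" --pt "0 0 0 0 0 0 90" --pt "0 0 0 0 0 0 90" --pt "0 0 -20 0 0 0 90" --pt "0 0 -30 0 0 0 90"

```text
clock: 19.88
position: [0.5874, -0.0603, 0.0892]
tool_rot: [3.142, 0.005, -0.026]
force: [-0.6, 0.4, 0.3]
grip_width: 0.0554
```

>>> carry_out --pt "0 0 -40 0 0 0 90" --pt "0 0 -40 0 0 0 90" --pt "-35 20 -20 0 0 0 90" --pt "-35 20 -20 0 0 0 90" --pt "0 0 0 0 0 0 90"

```text
clock: 20.3
position: [0.5197, -0.0997, 0.2113]
tool_rot: [3.14, -0.002, -0.031]
force: [0.9, -2.1, 0.7]
grip_width: 0.055
```

>>> carry_out --pt "0 10 0 0 0 0 90" --pt "0 0 0 0 0 0 90"

```text
clock: 20.47
position: [0.5232, -0.1074, 0.2081]
tool_rot: [3.141, -0.001, -0.027]
force: [0.2, -0.7, 0.3]
grip_width: 0.0555
```

```bash
python3 g.py
cat > b.py <<'E'
from h import *; import m
f=grab('wrist'); pickle.dump(f,open('w.pkl','wb'))
C=cloud(f); X,Y,Z=C[...,0],C[...,1],C[...,2]
for a,b in [(-.105,-.01),(-.2,-.105)]:
    P=C[(abs(Z-.062)<.004)&(X>.53)&(X<.645)&(Y>a)&(Y<b)]; print(cv2.minAreaRect((P[:,:2]*1000).astype(np.float32)),P[:,2].mean())
m.measure(f)
E
python3 b.py | egrep '^\(|arm|wing|pencil|\[58|\[59|6[0-9]. -1'
```

```text
t 20.47 pos [ 523.2 -107.4  208.1] rpy [ 1.7997e+02 -3.0000e-02 -1.5600e+00] F [ 0.2 -0.7  0.3] M [-0.02  0.02  0.01] grip 55.5 q1,7 [-0.01 -1.44]
((591.6249389648438, -58.53077697753906), (32.570220947265625, 89.50627136230469), 88.89744567871094) 0.06242302968211801
((588.594482421875, -147.82537841796875), (32.58358383178711, 90.53519439697266), 88.1151351928711) 0.06235741820915211
pencil [45. 89.] [626.1 125. ] [99.2 14.2] 82.7 med [0.6256 0.1197 0.0125]
arm [506.  28.] [ 657.5 -282.5] [55.9 18. ] 74.9 med [ 0.6559 -0.2855  0.0824]
arm [391.  19.] [ 661.3 -194.4] [58.2 18.3] 78.3 med [ 0.6605 -0.1945  0.0824]
arm [268.   8.] [ 669.1 -104.4] [55.1 11.7] 88.5 med [ 0.669  -0.1043  0.0825]
wing [479.   5.] [ 663.3 -239.8] [37.9  6. ] 82.2 med [ 0.6622 -0.2441  0.1147]
wing [342.   3.] [ 664.8 -150.4] [36.   1.9] 79.2 med [ 0.6635 -0.1565  0.109 ]
wing [203.   3.] [667.3 -62.1] [ 3.5 38. ] 2.4 med [ 0.6671 -0.0618  0.1089]
```

>>> carry_out --pt "0 0 0 0 0 -1 90" --pt "0 0 0 0 0 -1 90" --pt "0 0 0 0 0 -1 90" --pt "0 0 0 0 0 -1 90" --pt "0 0 0 0 0 -1 90"

```text
clock: 20.93
position: [0.5235, -0.1052, 0.2069]
tool_rot: [-3.14, 0.001, 0.503]
force: [-0.4, -0.2, 0.2]
grip_width: 0.0552
```

>>> carry_out --pt "0 0 0 0 0 -1 90" --pt "0 0 0 0 0 -1 90" --pt "0 0 0 0 0 -1 90" --pt "0 0 0 0 0 -1 90" --pt "0 0 0 0 0 -1 90"

```text
clock: 21.35
position: [0.5235, -0.1052, 0.2069]
tool_rot: [-3.14, 0.0, 1.027]
force: [-0.5, 0.2, -0.4]
grip_width: 0.0554
```

>>> carry_out --pt "0 0 0 0 0 -1 90" --pt "0 0 0 0 0 -1 90" --pt "0 0 0 0 0 -1 90" --pt "0 0 0 0 0 -1 90" --pt "0 0 0 0 0 -1 90"

```text
clock: 21.77
position: [0.5234, -0.1052, 0.207]
tool_rot: [-3.14, -0.001, 1.551]
force: [-0.2, -1.0, 0.1]
grip_width: 0.0547
```

>>> carry_out --pt "0 0 0 0 0 -0.45 90" --pt "10 35 0 0 0 0 90" --pt "10 35 0 0 0 0 90" --pt "10 35 0 0 0 0 90" --pt "10 35 0 0 0 0 90"

```text
clock: 22.18
position: [0.6639, -0.0617, 0.2067]
tool_rot: [-3.14, -0.001, 1.592]
force: [0.3, -0.9, 0.3]
grip_width: 0.0552
```

>>> carry_out --pt "0 0 0 0 0 0 90" --pt "0 0 0 0 0 0 90"

```text
clock: 22.35
position: [0.6632, -0.061, 0.2056]
tool_rot: [-3.139, -0.002, 1.594]
force: [-0.2, -0.7, -0.7]
grip_width: 0.0558
```

```bash
python3 g.py 672.3 -61.8 97 91.2; python3 b.py | egrep '^\(|arm|wing|pencil'
```

```text
t 22.35 pos [663.2 -61.  205.6] rpy [-1.7986e+02 -9.0000e-02  9.1320e+01] F [-0.2 -0.7 -0.7] M [-0.04  0.08 -0.01] grip 55.8 q1,7 [ 0.15 -0.1 ]
shift now [ -1.2   9.3 108.6] turn units [-0.02 -0.01  0.02] | shift at final orient [ -1.    9.1 108.6]
((591.5607299804688, -58.426673889160156), (32.70323944091797, 90.64663696289062), 88.24923706054688) 0.062332983329187595
((588.8880004882812, -147.60475158691406), (33.941402435302734, 90.5769271850586), 88.32421112060547) 0.06203588579019715
pencil [214.  36.] [614.8  55.8] [ 49.3 109.6] 28.5 med [0.6037 0.078  0.0124]
arm [267. 336.] [ 660.8 -196.3] [62.2 17.9] 78.5 med [ 0.6578 -0.2006  0.0822]
arm [282. 252.] [ 672.3 -105.8] [57.7 17.1] 89.1 med [ 0.6706 -0.1111  0.0823]
wing [280. 378.] [ 672. -223.] [10.4  5.1] 2.0 med [ 0.6715 -0.2224  0.1036]
wing [282. 319.] [ 670.7 -150.2] [40.  12.1] 79.2 med [ 0.6705 -0.143   0.1246]
wing [288. 217.] [673.4 -60.5] [38.5 12. ] 89.1 med [ 0.6728 -0.0568  0.1256]
```

>>> carry_out --pt "0 9.8 20 0 0 0.3 90" --pt "0 0 30 0 0 0 90" --pt "0 0 30 0 0 0 90" --pt "0 0 20 0 0 0 90" --pt "0 0 8 0 0 0 90"

```text
clock: 22.82
position: [0.6698, -0.063, 0.0967]
tool_rot: [-3.137, -0.0, 1.56]
force: [-0.2, 0.1, -0.6]
grip_width: 0.0552
```

>>> carry_out --pt "0 0 0 0 0 0 90" --pt "0 0 0 0 0 0 90"

```text
clock: 22.98
position: [0.6721, -0.0629, 0.1008]
tool_rot: [3.141, -0.0, 1.56]
force: [0.5, -0.5, 0.5]
grip_width: 0.0553
```

```bash
python3 g.py 673 -61 97 89.5
```

```text
t 22.98 pos [672.1 -62.9 100.8] rpy [179.98  -0.    89.38] F [ 0.5 -0.5  0.5] M [0.04 0.01 0.05] grip 55.3 q1,7 [ 0.14 -0.15]
shift now [1.9 0.9 3.8] turn units [ 0.   -0.   -0.02] | shift at final orient [1.9 0.9 3.8]
```

>>> carry_out --pt "1 0.7 3.5 0 0 0 90" --pt "0 0 0 0 0 0 255" --pt "0 0 0 0 0 0 255" --pt "0 0 0 0 0 0 255" --pt "0 0 0 0 0 0 255" --force 60

```text
clock: 23.4
position: [0.6726, -0.0617, 0.0969]
tool_rot: [-3.142, 0.0, 1.56]
force: [-2.9, -0.5, 0.7]
grip_width: 0.011
```

>>> carry_out --pt "0 0 0 0 0 0 255" --pt "0 0 0 0 0 0 255" --pt "0 0 0 0 0 0 255" --pt "0 0 0 0 0 0 255" --pt "0 0 0 0 0 0 255"

```text
clock: 23.82
position: [0.6726, -0.0617, 0.0965]
tool_rot: [-3.141, 0.0, 1.56]
force: [-3.6, -0.3, 1.1]
grip_width: 0.0111
```

```bash
python3 g.py 673 -61 97 89.5
```

```text
t 23.82 pos [672.6 -61.7  96.5] rpy [-179.98    0.     89.4 ] F [-3.6 -0.3  1.1] M [-0.02  0.74  0.02] grip 11.1 q1,7 [ 0.13 -0.15]
shift now [ 0.7  0.4 -0.5] turn units [-0.    0.   -0.02] | shift at final orient [ 0.7  0.4 -0.5]
```

>>> carry_out --pt "0 0 0 0 0 0.8 255" --pt "0 0 0 0 0 0.8 255" --pt "0 0 0 0 0 0.8 255" --pt "0 0 0 0 0 0.8 255" --pt "0 0 0 0 0 0.8 255" --force 80

```text
clock: 24.23
position: [0.673, -0.0618, 0.0966]
tool_rot: [3.141, -0.0, 1.137]
force: [-0.4, -1.6, 1.2]
grip_width: 0.0105
```

>>> carry_out --pt "0 0 0 0 0 0.8 255" --pt "0 0 0 0 0 0.8 255" --pt "0 0 0 0 0 0.8 255" --pt "0 0 0 0 0 0.8 255" --pt "0 0 0 0 0 0.8 255"

```text
clock: 24.65
position: [0.6733, -0.0621, 0.0968]
tool_rot: [3.14, -0.001, 0.718]
force: [-0.4, -2.0, 0.7]
grip_width: 0.0104
```

```bash
python3 g.py 672.3 -61.7 90 -1.55
```

```text
t 24.65 pos [673.3 -62.1  96.8] rpy [ 1.7993e+02 -3.0000e-02  4.1160e+01] F [-0.4 -2.   0.7] M [-0.67 -0.1   0.12] grip 10.4 q1,7 [-0.   -0.84]
shift now [-0.5 -0.9  6.8] turn units [ 0.01 -0.01  7.12] | shift at final orient [-1.  -0.4  6.8]
```

>>> carry_out --pt "0 0 1.5 0 0 0.5 255" --pt "0 0 1.5 0 0 0.5 255" --pt "0 0 1.5 0 0 0.5 255" --pt "0 0 1 0 0 0.5 255" --pt "0 0 1 0 0 0.5 255"

```text
clock: 25.07
position: [0.6737, -0.0624, 0.0909]
tool_rot: [3.14, -0.002, 0.458]
force: [-2.0, -2.6, 12.8]
grip_width: 0.0107
```

```bash
python3 g.py 672.3 -61.7 87 -1.55
```

```text
t 25.07 pos [673.7 -62.4  90.9] rpy [ 1.799e+02 -9.000e-02  2.625e+01] F [-2.  -2.6 12.8] M [-0.73  0.58  0.05] grip 10.7 q1,7 [-0.04 -1.05]
shift now [-0.9 -1.2  3.9] turn units [ 0.01 -0.02  4.63] | shift at final orient [-1.4 -0.6  3.9]
```

>>> carry_out --pt "0 0 1.2 0 0 0.5 255" --pt "0 0 1.2 0 0 0.5 255" --pt "0 0 1.2 0 0 0.5 255" --pt "0 0 1.2 0 0 0.5 255" --pt "0 0 1 0 0 0.5 255"

```text
clock: 25.48
position: [0.6744, -0.0628, 0.087]
tool_rot: [3.14, -0.004, 0.196]
force: [-7.5, -3.5, 44.5]
grip_width: 0.0109
```

```bash
python3 g.py 672.3 -61.7 87 -1.55
```

```text
t 25.48 pos [674.4 -62.8  87. ] rpy [179.89  -0.23  11.23] F [-7.5 -3.5 44.5] M [-0.81  2.35  0.12] grip 10.9 q1,7 [-0.09 -1.26]
shift now [-1.9 -1.5 -0. ] turn units [ 0.01 -0.04  2.13] | shift at final orient [-2.2 -1.  -0. ]
```

>>> carry_out --pt "-0.3 -0.2 -0.8 0 0 0.5 255" --pt "-0.3 -0.2 -0.3 0 0 0.5 255" --pt "-0.3 -0.2 0 0 0 0.5 255" --pt "-0.3 0 0 0 0 0.5 255" --pt "0 0 0 0 0 0.12 255"

```text
clock: 25.9
position: [0.6733, -0.0628, 0.0873]
tool_rot: [3.14, -0.005, -0.027]
force: [1.7, -5.3, 17.6]
grip_width: 0.0107
```

>>> carry_out --pt "0 0 0 0 0 0 255" --pt "0 0 0 0 0 0 255"

```text
clock: 26.07
position: [0.6732, -0.0628, 0.0873]
tool_rot: [3.14, -0.004, -0.024]
force: [-0.0, -5.4, 18.1]
grip_width: 0.0107
```

```bash
python3 g.py 672.3 -61.7 87 -1.55
```

```text
t 26.07 pos [673.2 -62.8  87.3] rpy [179.89  -0.25  -1.36] F [-0.  -5.4 18.1] M [-1.59  0.28  0.13] grip 10.7 q1,7 [-0.12 -1.44]
shift now [-0.9 -1.1  0.3] turn units [ 0.02 -0.04  0.03] | shift at final orient [-0.9 -1.1  0.3]
```

>>> carry_out --pt "0 0 0 0 0 0 90" --pt "0 0 0 0 0 0 90" --pt "0 0 0 0 0 0 90" --pt "0 0 0 0 0 0 90" --pt "0 0 -20 0 0 0 90"

```text
clock: 26.48
position: [0.6696, -0.0607, 0.1021]
tool_rot: [-3.141, 0.005, -0.023]
force: [-0.2, 0.1, -0.3]
grip_width: 0.0552
```

>>> carry_out --pt "0 0 -30 0 0 0 90" --pt "0 0 -30 0 0 0 90" --pt "0 0 -30 0 0 -1 90" --pt "0 0 0 0 0 -1 90" --pt "0 0 0 0 0 -1 90"

```text
clock: 26.9
position: [0.6723, -0.0611, 0.1974]
tool_rot: [3.141, -0.003, 0.297]
force: [-0.9, 0.8, -0.6]
grip_width: 0.0552
```

>>> carry_out --pt "0 0 0 0 0 -1 90" --pt "0 0 0 0 0 -1 90" --pt "0 0 0 0 0 -1 90" --pt "0 0 0 0 0 -1 90" --pt "0 0 0 0 0 -1 90"

```text
clock: 27.32
position: [0.6714, -0.0611, 0.1952]
tool_rot: [-3.141, 0.0, 0.82]
force: [0.2, -0.9, -0.5]
grip_width: 0.0552
```

>>> carry_out --pt "0 0 0 0 0 -1 90" --pt "0 0 0 0 0 -1 90" --pt "0 0 0 0 0 -1 90" --pt "0 0 0 0 0 -1 90" --pt "0 0 0 0 0 -1 90"

```text
clock: 27.73
position: [0.6714, -0.0611, 0.1951]
tool_rot: [-3.141, -0.0, 1.344]
force: [0.4, 0.3, -0.4]
grip_width: 0.0556
```

>>> carry_out --pt "0 0 0 0 0 -0.43 90" --pt "-29 5 0 0 0 0 90" --pt "-29 5 0 0 0 0 90" --pt "-29 5 0 0 0 0 90" --pt "0 0 0 0 0 0 90"

```text
clock: 28.15
position: [0.6689, -0.1568, 0.195]
tool_rot: [-3.142, 0.004, 1.377]
force: [-0.6, -1.0, -0.1]
grip_width: 0.0557
```

```bash
python3 g.py 670.9 -151.8 97 79.2; python3 b.py | egrep '^\(|arm|wing'
python3 - <<'E'
from h import *
save(pickle.load(open('w.pkl','rb')),'w4.png')
E
```

```text
t 28.15 pos [ 668.9 -156.8  195. ] rpy [-180.      0.2    78.89] F [-0.6 -1.  -0.1] M [-0.07  0.01  0.  ] grip 55.7 q1,7 [ 0.21 -0.11]
shift now [ 5.7  1.  98. ] turn units [-0.    0.03 -0.05] | shift at final orient [ 5.3  1.  98. ]
((591.3131713867188, -58.265220642089844), (32.6956787109375, 90.76246643066406), 87.9236831665039) 0.06232259022502505
((588.8770751953125, -148.31808471679688), (33.04817581176758, 90.99331665039062), 88.2223129272461) 0.06228547901571087
arm [285. 338.] [ 657.4 -277.4] [65.1 17. ] 79.1 med [ 0.6527 -0.2932  0.0823]
arm [275. 245.] [ 661.4 -195.6] [59.2 17.3] 78.3 med [ 0.6591 -0.1998  0.0823]
arm [202.  99.] [630.5 -64. ] [55.6 18. ] 3.7 med [ 0.6281 -0.0648  0.073 ]
wing [295. 318.] [ 668.5 -239.9] [39.7 12.3] 75.4 med [ 0.6692 -0.2318  0.1249]
wing [276. 213.] [ 671.4 -150.6] [38.9 11.9] 78.3 med [ 0.6717 -0.1468  0.1256]
wing [252.  80.] [673.  -61.3] [39.3 12.5] 3.7 med [ 0.6731 -0.0618  0.1164]
```

View pics/w4.png

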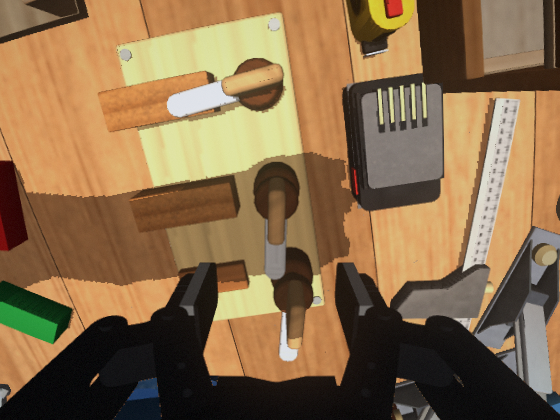

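>>> carry_out --pt "4.8 1.6 20 0 0 0.08 90" --pt "0 0 30 0 0 0 90" --pt "0 0 25 0 0 0 90" --pt "0 0 15 0 0 0 90" --pt "0 0 5 0 0 0 90"

```text
clock: 28.62
position: [0.6712, -0.1437, 0.0974]
tool_rot: [-3.138, -0.0, 1.376]
force: [0.1, 0.2, 1.2]
grip_width: 0.0551
```

>>> carry_out --pt "0 0 0 0 0 0 90" --pt "0 0 0 0 0 0 90"

```text
clock: 28.78
position: [0.6729, -0.1446, 0.1011]
tool_rot: [3.141, -0.0, 1.375]
force: [0.2, -0.0, 0.8]
grip_width: 0.0551
```

```bash
python3 g.py 671.5 -152.2 96.5 78.4
```

```text
t 28.78 pos [ 672.9 -144.6  101.1] rpy [ 1.7996e+02 -2.0000e-02  7.8810e+01] F [ 0.2 -0.   0.8] M [ 0.01  0.01 -0.02] grip 55.1 q1,7 [ 0.19 -0.14]
shift now [-7.7  0.1  4.6] turn units [ 0.01 -0.    0.07] | shift at final orient [-7.7  0.2  4.6]
```

>>> carry_out --pt "-7.7 0 4.5 0 0 0.07 90" --pt "0 0 0 0 0 0 90" --pt "0 0 0 0 0 0 255" --pt "0 0 0 0 0 0 255" --pt "0 0 0 0 0 0 255" --force 110

```text
clock: 29.2
position: [0.6711, -0.1526, 0.0962]
tool_rot: [3.141, -0.0, 1.368]
force: [0.2, 0.5, 0.4]
grip_width: 0.0196
```

>>> carry_out --pt "0 0 0 0 0 0 255" --pt "0 0 0 0 0 0 255" --pt "0 0 0 0 0 0 255" --pt "0 0 0 0 0 0 255" --pt "0 0 0 0 0 0 255"

```text
clock: 29.62
position: [0.6706, -0.1525, 0.0957]
tool_rot: [-3.141, 0.0, 1.368]
force: [-3.3, -0.0, 2.1]
grip_width: 0.0103
```

```bash
python3 g.py 671.2 -152.2 96.5 -1.6
```

```text
t 29.62 pos [ 670.6 -152.5   95.7] rpy [-179.96    0.     78.36] F [-3.3 -0.   2.1] M [ 0.25  1.07 -0.03] grip 10.3 q1,7 [ 0.2  -0.14]
shift now [ 0.4  0.5 -0.8] turn units [-1.000e-02  1.000e-02  1.333e+01] | shift at final orient [ 0.6 -0.4 -0.8]
```

>>> carry_out --pt "0 0 0 0 0 0.7 255" --pt "0 0 0 0 0 0.7 255" --pt "0 0 0 0 0 0.7 255" --pt "0 0 0 0 0 0.7 255" --pt "0 0 0 0 0 0.7 255"

```text
clock: 30.03
position: [0.6708, -0.1526, 0.0958]
tool_rot: [-3.141, 0.0, 0.998]
force: [-4.0, 0.4, 1.5]
grip_width: 0.0099
```

>>> carry_out --pt "0 0 0 0 0 0.7 255" --pt "0 0 0 0 0 0.7 255" --pt "0 0 1 0 0 0.6 255" --pt "0 0 1 0 0 0.6 255" --pt "0 0 1 0 0 0.6 255"

```text
clock: 30.45
position: [0.671, -0.1528, 0.0929]
tool_rot: [3.141, 0.0, 0.663]
force: [-3.3, -0.7, 2.3]
grip_width: 0.0101
```

>>> carry_out --pt "0 0 1 0 0 0.5 255" --pt "0 0 1 0 0 0.5 255" --pt "0 0 1 0 0 0.5 255" --pt "0 0 1 0 0 0.5 255" --pt "0 0 1 0 0 0.5 255"

```text
clock: 30.87
position: [0.6714, -0.153, 0.0889]
tool_rot: [3.141, -0.001, 0.402]
force: [-7.7, 0.3, 17.1]
grip_width: 0.0106
```

```bash
python3 g.py 671.2 -152.2 86 -1.6
```

```text
t 30.87 pos [ 671.4 -153.    88.9] rpy [ 1.7995e+02 -5.0000e-02  2.3020e+01] F [-7.7  0.3 17.1] M [-0.01  1.77  0.12] grip 10.6 q1,7 [ 0.05 -0.93]
shift now [ 0.2 -0.8  2.9] turn units [ 0.01 -0.01  4.1 ] | shift at final orient [-0.2 -0.8  2.9]
```

>>> carry_out --pt "0 0 1 0 0 0.5 255" --pt "0 0 1 0 0 0.5 255" --pt "0 0 1 0 0 0.5 255" --pt "0 0 0.5 0 0 0.5 255" --pt "0 0 0 0 0 0.5 255"

```text
clock: 31.28
position: [0.6717, -0.1533, 0.0863]
tool_rot: [3.141, -0.002, 0.14]
force: [-8.2, -0.7, 23.8]
grip_width: 0.0106
```

>>> carry_out --pt "0 0 0 0 0 0.5 255" --pt "0 0 0 0 0 0.5 255" --pt "0 0 0 0 0 0.5 255" --pt "0 0 0 0 0 0.4 255" --pt "0 0 0 0 0 0 255"

```text
clock: 31.7
position: [0.6716, -0.1534, 0.0863]
tool_rot: [3.141, -0.002, -0.06]
force: [-9.9, -0.6, 26.7]
grip_width: 0.0105
```

```bash
python3 g.py 671.2 -152.2 86 -1.6; python3 b.py | egrep '^\(|arm|wing'
```

```text
t 31.7 pos [ 671.6 -153.4   86.3] rpy [ 1.7994e+02 -1.2000e-01 -3.4100e+00] F [-9.9 -0.6 26.7] M [-0.15  2.61  0.03] grip 10.5 q1,7 [-0.02 -1.29]
shift now [-0.5 -1.2  0.3] turn units [ 0.01 -0.02 -0.3 ] | shift at final orient [-0.5 -1.2  0.3]
((598.9761962890625, -58.85683059692383), (32.61888122558594, 91.75558471679688), 88.06375122070312) 0.06195409779285248
((595.8262939453125, -147.2440643310547), (25.419116973876953, 26.390594482421875), 84.63766479492188) 0.062333001125850225
arm [276. 358.] [ 609. -148.] [17.5 18.8] 89.6 med [ 0.6096 -0.1477  0.0722]
arm [125. 319.] [641.7 -63.5] [31.7 18.3] 3.2 med [ 0.6412 -0.0658  0.0729]
arm [529. 274.] [ 658.7 -279.1] [51.4 18.3] 75.2 med [ 0.661  -0.2837  0.0822]
wing [310. 314.] [ 683.6 -163.5] [3.4 1.2] 88.5 med [ 0.6838 -0.1635  0.1346]
wing [232. 307.] [ 683.1 -136.5] [ 7.4 16.8] 18.3 med [ 0.6849 -0.1368  0.1286]
wing [339. 312.] [ 681.2 -175.3] [33.   8.6] 87.6 med [ 0.6825 -0.175   0.1335]
wing [239. 280.] [ 680.5 -136.1] [6.1 1.7] 88.0 med [ 0.6806 -0.1362  0.1039]
wing [313. 278.] [ 678.8 -167.6] [5.8 1.1] 82.4 med [ 0.6788 -0.1677  0.1016]
wing [492. 302.] [ 669.4 -240.5] [40.6 12.3] 76.9 med [ 0.6729 -0.2359  0.1222]
wing [ 69. 305.] [673.4 -62. ] [40.1 13.2] 2.8 med [ 0.6766 -0.0657  0.114 ]
wing [276. 302.] [ 671.3 -152. ] [13.  39.8] 89.5 med [ 0.6782 -0.1517  0.1157]
```

>>> carry_out --pt "0 0 0 0 0 0.2 255" --pt "0 0 0 0 0 0 255" --pt "0 0 0 0 0 0 90" --pt "0 0 0 0 0 0 90" --pt "0 0 0 0 0 0 90"

```text
clock: 32.17
position: [0.6712, -0.1525, 0.0843]
tool_rot: [-3.142, -0.001, -0.077]
force: [-0.8, 0.3, -0.4]
grip_width: 0.0464
```

>>> carry_out --pt "0 0 0 0 0 0 90" --pt "0 0 -20 0 0 0 90" --pt "0 0 -30 0 0 0 90" --pt "0 0 -30 0 0 0 90" --pt "-10 -20 -30 0 0 0 90"

```text
clock: 32.58
position: [0.6626, -0.1357, 0.1954]
tool_rot: [3.139, -0.0, -0.081]
force: [1.4, 0.4, 1.4]
grip_width: 0.055
```

>>> carry_out --pt "-40 -40 0 0 0 0 90" --pt "-40 0 0 0 0 0 90" --pt "0 0 0 0 0 0 90" --pt "0 0 0 0 0 0 90"

```text
clock: 32.92
position: [0.5941, -0.0965, 0.1947]
tool_rot: [-3.141, 0.0, -0.077]
force: [0.1, -0.2, 0.3]
grip_width: 0.0554
```

```bash
python3 g.py 673.2 -62.3 88 3; python3 b.py | egrep '^\(|arm|wing|board'
python3 - <<'E'
from h import *
save(pickle.load(open('w.pkl','rb')),'w5.png')
E
```

```text
t 32.92 pos [594.1 -96.5 194.7] rpy [-1.7997e+02  2.0000e-02 -4.4100e+00] F [ 0.1 -0.2  0.3] M [ 0.06 -0.08 -0.02] grip 55.4 q1,7 [-0.15 -1.4 ]
shift now [ 76.2 -40.2 106.7] turn units [-0.01  0.   -1.23] | shift at final orient [ 80.8 -30.  106.7]
((591.3259887695312, -58.78734588623047), (32.31269073486328, 90.33908081054688), 88.40807342529297) 0.06242334315814769
((591.8348999023438, -147.72537231445312), (32.94099044799805, 95.85353088378906), 88.6161117553711) 0.06237032363498264
arm [235. 162.] [630.1 -64. ] [54.8 17.9] 2.8 med [ 0.63  -0.065  0.073]
arm [344. 156.] [ 627.9 -152.2] [55.2 17.4] 1.5 med [ 0.6272 -0.1516  0.0727]
arm [517. 114.] [ 657.4 -281.8] [57.3 17.6] 77.0 med [ 0.6538 -0.2919  0.0823]
wing [490.  96.] [ 668.6 -240.4] [40.4 12.8] 75.5 med [ 0.6689 -0.2344  0.125 ]
wing [216. 107.] [673.1 -61.4] [39.5 12.5] 4.5 med [ 0.6738 -0.0628  0.1163]
wing [353. 100.] [ 670.8 -151.4] [39.6 12.7] 1.1 med [ 0.6713 -0.1494  0.1158]
board [489. 286.] [ 460.5 -324.6] [24.2 29.7] 69.3 med [ 0.4664 -0.3216  0.0156]
board [524. 280.] [ 465.6 -366.1] [ 45.8 123.5] 85.3 med [ 0.4845 -0.3557  0.0214]
board [195. 152.] [628.3 -24.1] [ 41.6 148.1] 89.2 med [ 0.636  -0.02    0.0185]
board [279.  90.] [ 673.1 -107.1] [119.4  53.9] 88.5 med [ 0.6871 -0.1065  0.0185]
board [425. 137.] [ 622.9 -235.7] [122.3 147.9] 88.6 med [ 0.6288 -0.2235  0.0184]
```

View pics/w5.png

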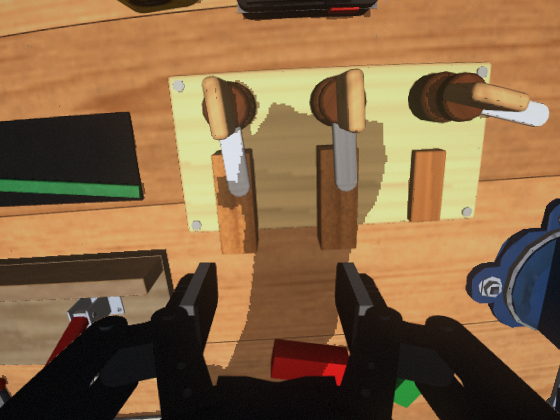

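>>> carry_out --pt "0 0 0 0 0 -0.65 90" --pt "0 0 0 0 0 -0.6 90" --pt "27 -10 0 0 0 0 90" --pt "27 -10 0 0 0 0 90" --pt "27 -10 0 0 0 0 90"

```text
clock: 33.38
position: [0.677, -0.0628, 0.1944]
tool_rot: [3.142, -0.001, 0.053]
force: [-0.5, -0.3, 0.4]
grip_width: 0.0554
```

>>> carry_out --pt "0 0 25 0 0 0 90" --pt "0 0 25 0 0 0 90" --pt "0 0 15 0 0 0 90" --pt "0 0 0 0 0 0 90" --pt "0 0 0 0 0 0 90"

```text
clock: 33.8
position: [0.6753, -0.0632, 0.1288]
tool_rot: [3.141, 0.001, 0.053]
force: [0.5, -0.2, 0.8]
grip_width: 0.0552
```

```bash
python3 g.py 673.2 -62.3 88 3.5
```

```text
t 33.8 pos [675.3 -63.2 128.8] rpy [1.7999e+02 4.0000e-02 3.0500e+00] F [ 0.5 -0.2  0.8] M [-0.02  0.01 -0.03] grip 55.2 q1,7 [-0.15 -1.34]
shift now [-2.  -1.  40.8] turn units [ 0.    0.01 -0.07] | shift at final orient [-2.  -1.  40.8]
```

>>> carry_out --pt "-2 -1 20 0 0 0 90" --pt "0 0 15 0 0 0 90" --pt "0 0 6 0 0 0 90" --pt "0 0 0 0 0 0 90" --pt "0 0 0 0 0 0 255" --force 110

```text
clock: 34.22
position: [0.6736, -0.0623, 0.0895]
tool_rot: [3.141, -0.001, 0.053]
force: [0.6, -0.1, 0.7]
grip_width: 0.0446
```

>>> carry_out --pt "0 0 0 0 0 0 255" --pt "0 0 0 0 0 0 255" --pt "0 0 0 0 0 0 255" --pt "0 0 0 0 0 0 255" --pt "0 0 0 0 0 0 255"

```text
clock: 34.63
position: [0.6734, -0.0628, 0.0896]
tool_rot: [3.141, -0.002, 0.053]
force: [0.0, -3.0, 6.9]
grip_width: 0.0098
```

```bash
python3 g.py 673.2 -62.3 88 -7; python3 b.py | egrep 'wing'|egrep '\[67[0-9.]+ +-6'
```

```text
t 34.63 pos [673.4 -62.8  89.6] rpy [ 1.7995e+02 -1.0000e-01  3.0300e+00] F [ 0.  -3.   6.9] M [-0.59  0.17  0.07] grip 9.8 q1,7 [-0.14 -1.33]
shift now [-0.2 -0.5  1.6] turn units [ 0.01 -0.02  1.67] | shift at final orient [-0.3 -0.5  1.6]
wing [276. 298.] [673.5 -61.5] [40.2 13. ] 5.8 med [ 0.6807 -0.0608  0.1163]
```

>>> carry_out --pt "0 0 0.5 0 0 0.35 255" --pt "0 0 0.5 0 0 0.35 255" --pt "0 0 0 0 0 0.35 255" --pt "0 0 0 0 0 0.35 255" --pt "0 0 0 0 0 0.35 255"

```text
clock: 35.1
position: [0.6736, -0.063, 0.089]
tool_rot: [3.141, -0.002, -0.132]
force: [-1.7, -4.0, 11.8]
grip_width: 0.0104
```

>>> carry_out --pt "0 0 0 0 0 0 255" --pt "0 0 0 0 0 0 255"

```text
clock: 35.27
position: [0.6736, -0.063, 0.089]
tool_rot: [3.141, -0.002, -0.131]
force: [-2.9, -4.5, 12.5]
grip_width: 0.0098
```

```bash
python3 g.py 673.2 -62.3 88 -7; python3 b.py | egrep 'wing'|egrep '\[67[0-9.]+ +-6'
```

```text
t 35.27 pos [673.6 -63.   89. ] rpy [ 1.7996e+02 -1.4000e-01 -7.4800e+00] F [-2.9 -4.5 12.5] M [-0.77  0.59  0.03] grip 9.8 q1,7 [-0.17 -1.48]
shift now [-0.5 -0.6  1. ] turn units [ 0.01 -0.02 -0.08] | shift at final orient [-0.5 -0.6  1. ]
wing [276. 299.] [673.6 -61. ] [13.1 39.6] 82.1 med [ 0.6807 -0.0617  0.1157]
```

>>> carry_out --pt "0 0 0 0 0 0 90" --pt "0 0 0 0 0 0 90" --pt "0 0 0 0 0 0 90" --pt "0 0 0 0 0 0 90" --pt "0 0 -20 0 0 0 90"

```text
clock: 35.73
position: [0.6709, -0.0615, 0.1043]
tool_rot: [3.141, 0.005, -0.13]
force: [-0.3, 0.3, -0.4]
grip_width: 0.0553
```

>>> carry_out --pt "0 0 -30 0 0 0 90" --pt "0 0 -30 0 0 0 90" --pt "-25 0 -30 0 0 0 90" --pt "-35 30 0 0 0 0 90" --pt "-30 15 0 0 0 0 90"

```text
clock: 36.15
position: [0.5806, -0.0938, 0.1987]
tool_rot: [3.141, -0.003, -0.13]
force: [0.2, -2.7, -0.2]
grip_width: 0.0548
```

>>> carry_out --pt "0 0 0 0 0 0 90" --pt "0 0 0 0 0 0 90"

```text
clock: 36.32
position: [0.5804, -0.0932, 0.198]
tool_rot: [-3.141, -0.0, -0.131]
force: [1.3, -0.7, 0.1]
grip_width: 0.0552
```

```bash
python3 g.py 673.2 -62.3 88 -3; python3 b.py | egrep '^\(|arm|wing|board'
```

```text
t 36.32 pos [580.4 -93.2 198. ] rpy [-1.7997e+02 -3.0000e-02 -7.5200e+00] F [ 1.3 -0.7  0.1] M [ 0.04 -0.03 -0.02] grip 55.2 q1,7 [-0.18 -1.45]
shift now [ 87.9 -42.7 110.1] turn units [-0.   -0.   -0.75] | shift at final orient [ 91.  -35.7 110. ]
((591.2554931640625, -58.832889556884766), (32.49264907836914, 90.43328857421875), 88.7333755493164) 0.06241607763258412
((588.7685546875, -147.6327362060547), (32.52358627319336, 90.59675598144531), 88.23076629638672) 0.062359182388310515
arm [228. 146.] [630.2 -58.7] [18.1 54.5] 86.6 med [ 0.6304 -0.0592  0.0728]
arm [344. 134.] [ 627.9 -152.2] [55.1 17.9] 0.9 med [ 0.6282 -0.1517  0.0727]
arm [516.  81.] [ 657.5 -281.9] [56.2 17.6] 76.6 med [ 0.6544 -0.2903  0.0823]
wing [213.  89.] [673.1 -61.3] [12.6 39.8] 87.1 med [ 0.6733 -0.0628  0.1161]
wing [488.  62.] [ 668.5 -240.3] [40.3 12.7] 76.4 med [ 0.6681 -0.2352  0.125 ]
wing [349.  74.] [ 670.8 -151. ] [40.4 12.5] 1.5 med [ 0.6712 -0.1494  0.1159]
board [500. 265.] [ 462.  -325.2] [26.3 30. ] 32.2 med [ 0.4651 -0.3217  0.0157]
board [531. 255.] [ 466.6 -360.8] [ 35.1 114.5] 84.5 med [ 0.4813 -0.3535  0.0215]
board [195. 142.] [628.5 -21.8] [ 37.4 147.9] 88.7 med [ 0.6358 -0.0199  0.0185]
board [279.  84.] [ 668.2 -106.9] [99.8 63.7] 88.5 med [ 0.6778 -0.108   0.0185]
board [423. 114.] [ 623.  -234.2] [125.3 147.8] 88.6 med [ 0.6301 -0.2218  0.0184]
```

>>> carry_out --pt "0 0 0 0 0 -0.75 90" --pt "0 0 0 0 0 -0.7 90" --pt "30 20.4 0 0 0 0 90" --pt "30 20.4 0 0 0 0 90" --pt "30 20.4 0 0 0 0 90"

```text
clock: 36.78
position: [0.6748, -0.1515, 0.1972]
tool_rot: [-3.141, -0.0, 0.024]
force: [1.6, 0.4, 0.6]
grip_width: 0.0552
```

>>> carry_out --pt "0 0 25 0 0 0 90" --pt "0 0 25 0 0 0 90" --pt "0 0 15 0 0 0 90" --pt "0 0 0 0 0 0 90" --pt "0 0 0 0 0 0 90"

```text
clock: 37.2
position: [0.673, -0.1512, 0.1316]
tool_rot: [-3.141, 0.001, 0.023]
force: [0.2, -0.8, 0.2]
grip_width: 0.0551
```

```bash
python3 g.py 671.5 -152.6 89 1.3
```

```text
t 37.2 pos [ 673.  -151.2  131.6] rpy [-1.7998e+02  8.0000e-02  1.3000e+00] F [ 0.2 -0.8  0.2] M [ 0.02 -0.03  0.03] grip 55.1 q1,7 [-0.03 -1.23]
shift now [-1.5  1.4 42.6] turn units [-0.    0.01  0.  ] | shift at final orient [-1.6  1.4 42.6]
```

>>> carry_out --pt "-1.5 1.4 20 0 0 0 90" --pt "0 0 16 0 0 0 90" --pt "0 0 6 0 0 0 90" --pt "0 0 0 0 0 0 90" --pt "0 0 0 0 0 0 255" --force 110

```text
clock: 37.62
position: [0.672, -0.1532, 0.0915]
tool_rot: [3.141, -0.001, 0.022]
force: [0.2, 0.2, -0.2]
grip_width: 0.0443
```

>>> carry_out --pt "0 0 0 0 0 0 255" --pt "0 0 0 0 0 0 255" --pt "0 0 0 0 0 0 255" --pt "0 0 0 0 0 0 255" --pt "0 0 0 0 0 0 255"

```text
clock: 38.03
position: [0.6721, -0.1532, 0.0915]
tool_rot: [3.141, -0.002, 0.022]
force: [1.2, -0.8, 7.1]
grip_width: 0.0101
```

>>> carry_out --pt "0 0 0.5 0 0 0.25 255" --pt "0 0 0.5 0 0 0.25 255" --pt "0 0 0 0 0 0.25 255" --pt "0 0 0 0 0 0.25 255" --pt "0 0 0 0 0 0.2 255"

```text
clock: 38.45
position: [0.6721, -0.1535, 0.0913]
tool_rot: [3.141, -0.002, -0.105]
force: [-3.2, 0.9, 17.8]
grip_width: 0.0099
```

>>> carry_out --pt "0 0 0 0 0 0 255" --pt "0 0 0 0 0 0 255"

```text
clock: 38.62
position: [0.6721, -0.1535, 0.0913]
tool_rot: [3.141, -0.002, -0.104]
force: [-4.6, 1.1, 17.5]
grip_width: 0.0104
```

```bash
python3 g.py 671.5 -152.6 89 -6
```

```text
t 38.62 pos [ 672.1 -153.5   91.3] rpy [ 1.7999e+02 -1.3000e-01 -5.9500e+00] F [-4.6  1.1 17.5] M [0.15 0.94 0.03] grip 10.4 q1,7 [-0.04 -1.32]
shift now [-0.7 -0.9  2.3] turn units [ 0.   -0.02  0.01] | shift at final orient [-0.7 -0.9  2.3]
```

>>> carry_out --pt "0 0 0 0 0 0 90" --pt "0 0 0 0 0 0 90" --pt "0 0 0 0 0 0 90" --pt "0 0 0 0 0 0 90" --pt "0 0 -20 0 0 0 90"

```text
clock: 39.03
position: [0.6694, -0.1526, 0.1061]
tool_rot: [-3.141, 0.005, -0.103]
force: [-0.1, -0.2, -0.2]
grip_width: 0.0551
```

>>> carry_out --pt "0 0 -30 0 0 0 90" --pt "0 0 -30 0 0 0 90" --pt "-25 0 -30 0 0 0 90" --pt "-35 -40 0 0 0 0 90" --pt "-30 -40 0 0 0 0 90"

```text
clock: 39.45
position: [0.6001, -0.0824, 0.2008]
tool_rot: [3.141, -0.003, -0.108]
force: [0.7, 1.6, -1.5]
grip_width: 0.0553
```

>>> carry_out --pt "0 0 0 0 0 0 90" --pt "0 0 0 0 0 0 90"

```text
clock: 39.62
position: [0.6005, -0.0785, 0.1998]
tool_rot: [-3.14, -0.0, -0.1]
force: [1.1, -0.3, -0.6]
grip_width: 0.0552
```

```bash
python3 g.py; python3 b.py | egrep '^\(|arm|wing|board|pencil'
```

```text
t 39.62 pos [600.5 -78.5 199.8] rpy [-1.7993e+02 -1.0000e-02 -5.7600e+00] F [ 1.1 -0.3 -0.6] M [-0.03 -0.    0.02] grip 55.2 q1,7 [-0.2  -1.44]
((591.0859985351562, -58.83894348144531), (32.19482421875, 90.39042663574219), 88.64197540283203) 0.06241692572762729
((589.012451171875, -147.83203125), (33.03337097167969, 89.85953521728516), 88.54634094238281) 0.06227993456571693
pencil [ 85. 195.] [609.4 129.8] [171.8  16.6] 82.2 med [0.6102 0.1227 0.0125]
arm [252. 168.] [630.2 -58.8] [17.6 54.6] 86.2 med [ 0.6286 -0.0591  0.0728]
arm [361. 160.] [ 628.  -148.9] [17.4 54.4] 86.7 med [ 0.6277 -0.1482  0.0726]
arm [532. 115.] [ 657.9 -280.5] [57.8 17.6] 76.1 med [ 0.6534 -0.292   0.0823]
wing [509.  99.] [ 668.6 -240.2] [39.6 12.6] 75.5 med [ 0.6691 -0.2339  0.1249]
wing [243. 116.] [673.2 -61.5] [12.3 38.7] 86.4 med [ 0.6738 -0.0623  0.1162]
wing [376. 106.] [ 670.8 -150.9] [13.3 39.9] 85.8 med [ 0.6721 -0.1489  0.1157]
board [505. 284.] [ 463.3 -325.4] [23.5 27.1] 26.6 med [ 0.4662 -0.322   0.0158]
board [533. 278.] [ 465.6 -357.8] [ 28.9 110.2] 83.8 med [ 0.4787 -0.3528  0.0214]
board [356. 133.] [ 625.  -150.1] [294.2 148.2] 88.5 med [ 0.636  -0.1938  0.0184]
```

>>> carry_out --pt "0 0 0 0 0 -1 90" --pt "0 0 0 0 0 -1 90" --pt "0 0 0 0 0 -1 90" --pt "0 0 0 0 0 -1 90" --pt "0 0 0 0 0 -1 90"

```text
clock: 40.08
position: [0.6013, -0.0822, 0.199]
tool_rot: [3.141, 0.0, 0.423]
force: [0.6, -0.2, -0.0]
grip_width: 0.0554
```

>>> carry_out --pt "0 0 0 0 0 -1 90" --pt "0 0 0 0 0 -1 90" --pt "0 0 0 0 0 -1 90" --pt "0 0 0 0 0 -1 90" --pt "0 0 0 0 0 -1 90"

```text
clock: 40.5
position: [0.6013, -0.0823, 0.199]
tool_rot: [3.142, 0.0, 0.947]
force: [0.5, -0.2, 0.1]
grip_width: 0.0554
```

>>> carry_out --pt "0 0 0 0 0 -1 90" --pt "0 0 0 0 0 -1 90" --pt "0 0 0 0 0 -1 90" --pt "0 0 0 0 0 -1 90" --pt "0 0 0 0 0 -0.66 90"

```text
clock: 40.92
position: [0.6013, -0.0823, 0.199]
tool_rot: [-3.141, 0.0, 1.435]
force: [-0.3, 0.5, -0.4]
grip_width: 0.0555
```

>>> carry_out --pt "32 -3.8 0 0 0 0 90" --pt "32 -3.8 0 0 0 0 90" --pt "32 -3.8 0 0 0 0 90" --pt "32 -3.8 0 0 0 0 90" --pt "32 -3.8 0 0 0 0 90"

```text
clock: 41.33
position: [0.6049, 0.0803, 0.199]
tool_rot: [-3.142, 0.0, 1.429]
force: [-0.3, -1.0, 0.3]
grip_width: 0.0549
```

>>> carry_out --pt "0 0 0 0 0 0 90" --pt "0 0 0 0 0 0 90"

```text
clock: 41.5
position: [0.6047, 0.0811, 0.1988]
tool_rot: [-3.141, -0.0, 1.433]
force: [-0.7, -0.9, -0.1]
grip_width: 0.055
```

```bash
python3 g.py 609.4 129.8 12 82.2; python3 b.py | egrep 'pencil|timer'
python3 - <<'E'
from h import *
f=pickle.load(open('w.pkl','rb')); save(f,'w6.png')
E
```

```text
t 41.5 pos [604.7  81.1 198.8] rpy [-1.7998e+02 -1.0000e-02  8.2110e+01] F [-0.7 -0.9 -0.1] M [-0.1   0.    0.01] grip 55.0 q1,7 [-0.18 -0.41]
shift now [ 48.9  -2.  186.8] turn units [-0.   -0.   -0.02] | shift at final orient [ 48.9  -2.  186.8]
pencil [274. 133.] [609.7 126.9] [165.2  13.8] 82.6 med [0.6105 0.1346 0.0125]b.py:5: RuntimeWarning: Mean of empty slice.
  P=C[(abs(Z-.062)<.004)&(X>.53)&(X<.645)&(Y>a)&(Y<b)]; print(cv2.minAreaRect((P[:,:2]*1000).astype(np.float32)),P[:,2].mean())
  ret = ret.dtype.type(ret / rcount)
```

View pics/w6.png

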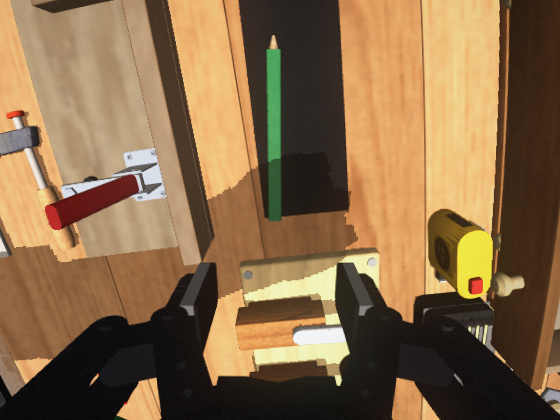

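>>> carry_out --pt "23 -0.7 20 0 0 -0.08 90" --pt "23 -0.7 30 0 0 0 90" --pt "0 0 35 0 0 0 90" --pt "0 0 35 0 0 0 90" --pt "0 0 25 0 0 0 130"

```text
clock: 41.97
position: [0.6087, 0.1237, 0.0514]
tool_rot: [-3.14, 0.002, 1.438]
force: [1.1, 0.3, -0.1]
grip_width: 0.0447
```

>>> carry_out --pt "0 0 15 0 0 0 130" --pt "0 0 0 0 0 0 130" --pt "0 0 0 0 0 0 130"

```text
clock: 42.22
position: [0.6094, 0.1242, 0.039]
tool_rot: [-3.141, 0.001, 1.438]
force: [0.8, 0.9, 0.6]
grip_width: 0.0418
```

```bash
python3 g.py 609.7 127 7 82.6
```

```text
t 42.22 pos [609.4 124.2  39. ] rpy [-1.7995e+02  6.0000e-02  8.2380e+01] F [0.8 0.9 0.6] M [ 0.04 -0.02  0.03] grip 41.8 q1,7 [-0.25 -0.49]
shift now [ 2.8  0.  32. ] turn units [-0.01  0.01 -0.04] | shift at final orient [ 2.8 -0.  32. ]
```

>>> carry_out --pt "2.8 0 15 0 0 0 130" --pt "0 0 12 0 0 0 130" --pt "0 0 4 0 0 0 130" --pt "0 0 0 0 0 0 130" --pt "0 0 0 0 0 0 255" --force 70

```text
clock: 42.63
position: [0.6096, 0.1286, 0.0086]
tool_rot: [3.142, 0.0, 1.44]
force: [0.4, 0.3, 0.5]
grip_width: 0.0313
```

>>> carry_out --pt "0 0 0 0 0 0 255" --pt "0 0 0 0 0 0 255" --pt "0 0 0 0 0 0 255" --pt "0 0 0 0 0 0 255" --pt "0 0 0 0 0 0 255"

```text
clock: 43.05
position: [0.6098, 0.1288, 0.0091]
tool_rot: [3.141, -0.0, 1.44]
force: [-2.3, -0.1, 5.1]
grip_width: 0.0099
```

```bash
python3 g.py 609.7 127 60 78.4
```

```text
t 43.05 pos [609.8 128.8   9.1] rpy [ 1.7996e+02 -1.0000e-02  8.2500e+01] F [-2.3 -0.1  5.1] M [-0.14  0.43  0.03] grip 9.9 q1,7 [-0.26 -0.5 ]
shift now [ -1.8   0.2 -50.9] turn units [ 0.01 -0.    0.68] | shift at final orient [ -1.8   0.3 -50.9]
```

>>> carry_out --pt "0 0 0 0 0 0 130" --pt "0 0 0 0 0 0 130" --pt "0 0 0 0 0 0 130" --pt "0 0 3 0 0 0 130" --pt "0 0 0 0 0 0 130"

```text
clock: 43.47
position: [0.6093, 0.1288, 0.0049]
tool_rot: [-3.141, 0.0, 1.44]
force: [0.2, -0.7, -0.1]
grip_width: 0.0421
```

```bash
python3 g.py 609.7 127 6 78.4; python3 b.py 2>/dev/null| egrep 'pencil'
python3 - <<'E'
from h import *
f=pickle.load(open('w.pkl','rb')); save(f,'w7.png')
E
```

```text
t 43.47 pos [609.3 128.8   4.9] rpy [-1.7998e+02  1.0000e-02  8.2500e+01] F [ 0.2 -0.7 -0.1] M [-0.01 -0.03  0.04] grip 42.1 q1,7 [-0.26 -0.5 ]
shift now [-1.7  0.6 -1.1] turn units [-0.    0.    0.68] | shift at final orient [-1.7  0.7 -1.1]
pencil [277. 240.] [611.7 137.5] [143.5  14.3] 82.4 med [0.6137 0.1552 0.0126]
```

View pics/w7.png

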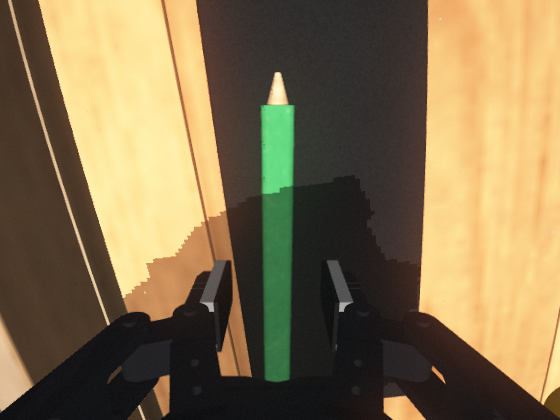

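>>> carry_out --pt "0 0 -1 0 0 0 130" --pt "0 0 0 0 0 0 255" --pt "0 0 0 0 0 0 255" --pt "0 0 0 0 0 0 255" --pt "0 0 0 0 0 0 255"

```text
clock: 43.93
position: [0.6096, 0.1288, 0.0066]
tool_rot: [3.141, -0.0, 1.44]
force: [-2.1, -0.8, 4.7]
grip_width: 0.0108
```

>>> carry_out --pt "0 0 0 0 0 0 255" --pt "0 0 0 0 0 0 255" --pt "0 0 0 0 0 0 255" --pt "0 0 0 0 0 0 255" --pt "0 0 -10 0 0 0 255"

```text
clock: 44.35
position: [0.6086, 0.1286, 0.0152]
tool_rot: [-3.14, 0.001, 1.44]
force: [-0.5, 0.0, -0.5]
grip_width: 0.0106
```

>>> carry_out --pt "0 0 -20 0 0 0 255" --pt "0 0 -20 0 0 0.34 255" --pt "0 0 -10 0 0 0.34 255" --pt "0 0 0 0 0 0 255" --pt "0 0 0 0 0 0 255"

```text
clock: 44.77
position: [0.6098, 0.1289, 0.0671]
tool_rot: [3.141, -0.001, 1.37]
force: [-0.2, 0.9, -0.3]
grip_width: 0.0105
```

```bash
python3 g.py 609.7 127 60 78.4
python3 - <<'E'
from h import *
f=grab('wrist'); C=cloud(f); s=f['state']; Rm=R.from_euler('xyz',s['tool_rot']).as_matrix(); T=(C-s['position'])@Rm
hsv=cv2.cvtColor(f['color'],cv2.COLOR_RGB2HSV); mk=(hsv[...,0]>45)&(hsv[...,0]<85)&(hsv[...,1]>90)&(abs(T[...,1])<.05)&(abs(T[...,2])<.03)
P=T[mk]*1000; print(len(P),'green x',P[:,0].min(),P[:,0].max())
for a in range(15,85,10):
    q=P[(P[:,0]>a)&(P[:,0]<a+10)]
    if len(q): print(a+5,'y',q[:,1].min().round(1),q[:,1].max().round(1),'ztop',np.median(q[:,2]).round(1))
f2=grab('top'); pickle.dump(f2,open('top2.pkl','wb')); save(f,'w8.png')
E
```

```text
t 44.77 pos [609.8 128.9  67.1] rpy [ 1.7994e+02 -3.0000e-02  7.8470e+01] F [-0.2  0.9 -0.3] M [ 0.01  0.01 -0.01] grip 10.5 q1,7 [-0.27 -0.55]
shift now [-1.9  0.3  7.1] turn units [ 0.01 -0.01  0.01] | shift at final orient [-1.9  0.3  7.1]
7780 green x -58.42532791936788 79.79735019975568
20 y -5.7 7.0 ztop -5.9
30 y -6.0 7.2 ztop -6.0
40 y -6.0 7.4 ztop -6.0
50 y -5.8 7.0 ztop -6.1
60 y -6.0 6.9 ztop -6.0
70 y -5.9 7.1 ztop -6.1
80 y -5.8 7.0 ztop -6.1
```

View pics/w8.png

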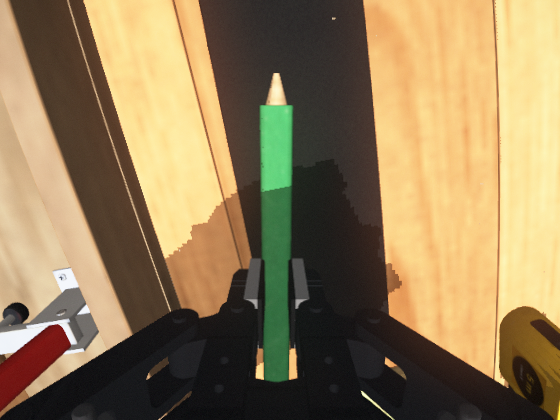

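>>> carry_out --pt "20 -12.5 0 0 0 0 255" --pt "20 -12.5 0 0 0 0 255" --pt "20 -12.5 7 0 0 0 255" --pt "0 0 7 0 0 0 255" --pt "0 0 0 0 0 0 255"

```text
clock: 45.28
position: [0.5832, 0.1962, 0.0504]
tool_rot: [-3.139, 0.001, 1.372]
force: [0.2, -0.4, 0.0]
grip_width: 0.0106
```

>>> carry_out --pt "0 0 0 0 0 0 255"

```text
clock: 45.37
position: [0.5844, 0.1944, 0.0515]
tool_rot: [-3.14, 0.001, 1.369]
force: [0.4, -0.9, 0.5]
grip_width: 0.0108
```

```bash
cat > t.py <<'E'
from h import *
def fitline(P,tx):  # robust line y=a+b x
    b,a=np.polyfit(P[:,0],P[:,1],1); return a,b
f=grab('wrist'); s=f['state']; pickle.dump(f,open('w.pkl','wb')); save(f,'w9.png')
C=cloud(f); Rm=R.from_euler('xyz',s['tool_rot']).as_matrix(); T=(C-s['position'])@Rm*1000
hsv=cv2.cvtColor(f['color'],cv2.COLOR_RGB2HSV)
g=(hsv[...,0]>45)&(hsv[...,0]<85)&(hsv[...,1]>90)&(abs(T[...,1])<50)&(abs(T[...,2])<30)
P=T[g]; xs=np.arange(20,80,6); mid=[[x,(q[:,1].min()+q[:,1].max())/2] for x in xs if len(q:=P[(P[:,0]>x)&(P[:,0]<x+6)])]
print('pencil green xmax',P[:,0].max().round(1),'axis y=a+bx',fitline(np.array(mid),0))
k=(abs(C[...,2]-.085)<.006)&(C[...,1]>.25)&(T[...,0]>60)
k=cv2.morphologyEx(k.astype(np.uint8),cv2.MORPH_OPEN,np.ones((3,3)))>0
P=T[k]; print('timer n',k.sum(), 'z',P[:,2].mean()); r=cv2.minAreaRect(P[:,:2].astype(np.float32)); print('timer rect tool',r)
r=cv2.minAreaRect((C[k][:,:2]*1000).astype(np.float32)); print('timer rect world',r)
E
python3 g.py 585.1 196.4 53 78.4; python3 t.py
```

```text
t 45.37 pos [584.4 194.4  51.5] rpy [-1.7993e+02  8.0000e-02  7.8440e+01] F [ 0.4 -0.9  0.5] M [-0.01 -0.04 -0.03] grip 10.8 q1,7 [-0.39 -0.66]
shift now [ 2.1  0.2 -1.5] turn units [-0.01  0.01  0.01] | shift at final orient [ 2.1  0.2 -1.5]
pencil green xmax 79.8 axis y=a+bx (np.float64(0.7845884101258239), np.float64(-0.0023140460254730886))
timer n 0 z nan
timer rect tool ((0.0, 0.0), (0.0, 0.0), 0.0)
timer rect world ((0.0, 0.0), (0.0, 0.0), 0.0)t.py:12: RuntimeWarning: Mean of empty slice.
  P=T[k]; print('timer n',k.sum(), 'z',P[:,2].mean()); r=cv2.minAreaRect(P[:,:2].astype(np.float32)); print('timer rect tool',r)
  ret = ret.dtype.type(ret / rcount)
```

View pics/w9.png

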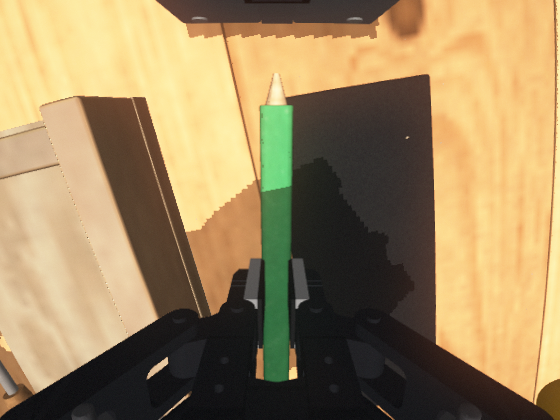

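>>> carry_out --pt "-20 0 0 0 0 0 255" --pt "-20 0 0 0 0 0 255" --pt "-10 0 0 0 0 0 255" --pt "0 0 0 0 0 0 255" --pt "0 0 0 0 0 0 255"

```text
clock: 45.83
position: [0.5753, 0.1456, 0.0526]
tool_rot: [3.141, -0.0, 1.367]
force: [-0.1, -0.6, -0.4]
grip_width: 0.011
```

```bash
python3 g.py 585.1 196.4 53 78.4
python3 - <<'E'
from h import *
f=grab('wrist'); s=f['state']; pickle.dump(f,open('w.pkl','wb')); save(f,'w10.png',(130,0,430,130),2.6)
C=cloud(f); Rm=R.from_euler('xyz',s['tool_rot']).as_matrix(); T=(C-s['position'])@Rm*1000
for v in range(4,75,6):
    print(v,[tuple(T[v,u].round(1)) for u in (200,276,350)], f['color'][v,276])
E
```

```text
t 45.83 pos [575.3 145.6  52.6] rpy [ 1.7998e+02 -2.0000e-02  7.8330e+01] F [-0.1 -0.6 -0.4] M [-0.   -0.02  0.  ] grip 11.0 q1,7 [-0.31 -0.6 ]
shift now [51.7 -0.6 -0.4] turn units [ 0.   -0.   -0.01] | shift at final orient [51.7 -0.6 -0.4]
4 [(np.float64(131.0), np.float64(-39.0), np.float64(52.0)), (np.float64(129.4), np.float64(0.7), np.float64(47.6)), (np.float64(129.9), np.float64(38.5), np.float64(47.8))] [80 60 50]
10 [(np.float64(127.9), np.float64(-39.0), np.float64(51.2)), (np.float64(127.0), np.float64(0.7), np.float64(49.0)), (np.float64(126.6), np.float64(38.3), np.float64(46.3))] [81 59 50]
16 [(np.float64(125.2), np.float64(-39.3), np.float64(52.2)), (np.float64(123.9), np.float64(0.7), np.float64(48.1)), (np.float64(124.0), np.float64(38.6), np.float64(47.0))] [81 59 51]
22 [(np.float64(122.2), np.float64(-39.5), np.float64(52.2)), (np.float64(121.0), np.float64(0.7), np.float64(47.9)), (np.float64(121.5), np.float64(39.1), np.float64(49.0))] [80 58 49]
28 [(np.float64(119.3), np.float64(-39.7), np.float64(52.4)), (np.float64(118.2), np.float64(0.7), np.float64(48.4
[... 670 characters left out ...]
), np.float64(52.7)), (np.float64(106.4), np.float64(0.7), np.float64(48.0)), (np.float64(106.7), np.float64(39.7), np.float64(48.4))] [85 59 50]
58 [(np.float64(104.1), np.float64(-40.2), np.float64(51.0)), (np.float64(103.4), np.float64(0.7), np.float64(47.4)), (np.float64(103.8), np.float64(39.9), np.float64(48.5))] [86 61 49]
64 [(np.float64(101.1), np.float64(-40.5), np.float64(51.6)), (np.float64(100.6), np.float64(0.7), np.float64(49.0)), (np.float64(100.8), np.float64(40.2), np.float64(48.9))] [85 58 50]
70 [(np.float64(98.2), np.float64(-41.0), np.float64(53.5)), (np.float64(97.5), np.float64(0.7), np.float64(48.8)), (np.float64(97.8), np.float64(40.3), np.float64(48.9))] [88 63 50]
```

View pics/w10.png

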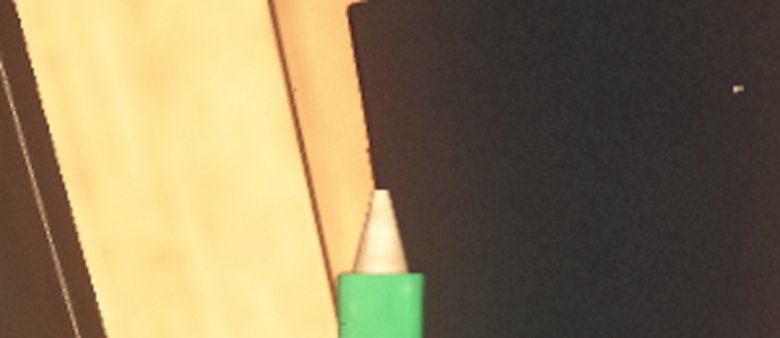

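>>> carry_out --pt "20 0 0 0 0 0 255" --pt "20 0 0 0 0 0 255" --pt "20 0 0 0 0 0 255" --pt "6 0 0 0 0 0 255" --pt "0 0 0 0 0 0 255"

```text
clock: 46.3
position: [0.5879, 0.2137, 0.0522]
tool_rot: [-3.141, -0.001, 1.372]
force: [0.1, -0.2, 0.3]
grip_width: 0.0105
```

>>> carry_out --pt "0 0 0 0 0 0 255" --pt "0 0 0 0 0 0 255"

```text
clock: 46.47
position: [0.5879, 0.2098, 0.0522]
tool_rot: [-3.141, 0.001, 1.368]
force: [1.2, -0.1, -0.2]
grip_width: 0.0108
```

```bash
python3 g.py 585.1 196.4 53 78.4
python3 - <<'E'
from h import *
f=grab('wrist'); s=f['state']; pickle.dump(f,open('w.pkl','wb')); save(f,'w11.png',(150,0,410,110),3)
C=cloud(f); Rm=R.from_euler('xyz',s['tool_rot']).as_matrix(); T=(C-s['position'])@Rm*1000
for v in range(2,72,6):
    print(v,[T[v,u].round(1).tolist() for u in (200,276,350)], f['color'][v,276].tolist())
E
```

```text
t 46.47 pos [587.9 209.8  52.2] rpy [-1.7999e+02  4.0000e-02  7.8390e+01] F [ 1.2 -0.1 -0.2] M [-0.04  0.    0.  ] grip 10.8 q1,7 [-0.41 -0.68]
shift now [-13.7  -0.1  -0.7] turn units [-0.    0.01 -0.  ] | shift at final orient [-13.7  -0.1  -0.8]
2 [[109.2, -21.5, -34.5], [108.9, 0.6, -35.0], [109.5, 22.3, -33.5]] [224, 226, 225]
8 [[107.9, -21.8, -33.2], [107.7, 0.6, -33.2], [108.0, 22.5, -32.8]] [225, 227, 227]
14 [[106.2, -21.8, -33.5], [106.2, 0.6, -32.9], [106.3, 22.5, -33.0]] [228, 229, 228]
20 [[105.3, -22.6, -30.3], [104.9, 0.6, -31.3], [105.1, 23.0, -31.2]] [65, 64, 61]
26 [[105.2, -24.3, -22.3], [105.1, 0.6, -21.9], [105.0, 24.7, -23.2]] [68, 62, 64]
32 [[105.3, -26.5, -12.0], [104.5, 0.6, -15.1], [104.7, 26.4, -14.8]] [56, 48, 47]
38 [[104.8, -28.5, -3.0], [106.0, 0.6, 5.5], [104.9, 29.0, -2.6]] [131, 132, 130]
44 [[105.1, -31.8, 12.5], [103.9, 0.6, 6.4], [105.2, 32.4, 13.5]] [53, 42, 37]
50 [[105.3, -35.8, 30.9], [105.3, 0.6, 33.1], [105.0, 35.7, 28.9]] [71, 60, 55]
56 [[104.3, -38.7, 44.4], [104.8, 0.7, 51.0], [105.3, 40.7, 52.5]] [181, 124, 79]
62 [[102.1, -40.4, 51.7], [101.9, 0.7, 52.0], [102.0, 40.4, 50.5]] [182, 124, 80]
68 [[99.0, -40.4, 50.7], [98.9, 0.7, 52.4], [99.0, 40.8, 51.3]] [178, 120, 76]
```

View pics/w11.png

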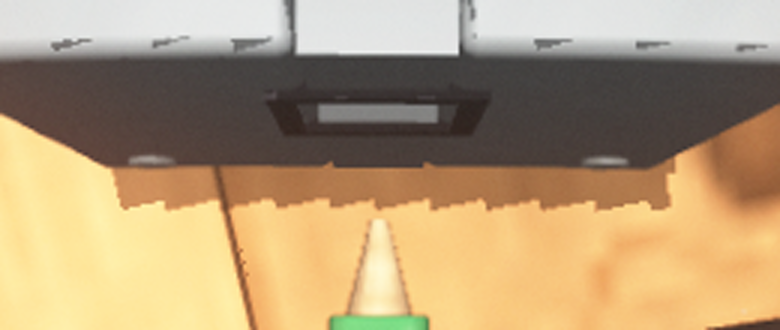

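>>> carry_out --pt "5 0 0 0 0 0 255" --pt "5 0 0 0 0 0 255" --pt "5 0 0 0 0 0 255" --pt "5 0 0 0 0 0 255" --pt "0 0 0 0 0 0 255" --force 90

```text
clock: 46.93
position: [0.5921, 0.2319, 0.0524]
tool_rot: [3.142, -0.001, 1.37]
force: [-0.1, -0.3, -1.2]
grip_width: 0.0097
```

>>> carry_out --pt "3 0 0 0 0 0 255" --pt "2 0 0 0 0 0 255" --pt "0 0 0 0 0 0 255"

```text
clock: 47.18
position: [0.593, 0.2357, 0.0523]
tool_rot: [-3.142, -0.0, 1.369]
force: [-0.6, -0.1, -0.6]
grip_width: 0.0099
```

```bash
python3 g.py 594.6 242.6 52.5 78.4
```

```text
t 47.18 pos [593.  235.7  52.3] rpy [-1.800e+02 -1.000e-02  7.844e+01] F [-0.6 -0.1 -0.6] M [ 0.01 -0.01  0.02] grip 9.9 q1,7 [-0.45 -0.71]
shift now [ 7.1  0.2 -0.2] turn units [-0.   -0.    0.01] | shift at final orient [ 7.1  0.2 -0.2]
```

>>> carry_out --pt "2 0 0 0 0 0 255" --pt "2 0 0 0 0 0 255" --pt "0 0 0 0 0 0 255"

```text
clock: 47.43
position: [0.5939, 0.2392, 0.0523]
tool_rot: [-3.142, 0.0, 1.369]
force: [-0.0, -3.0, -0.3]
grip_width: 0.0097
```

>>> carry_out --pt "1.5 0 0 0 0 0 255" --pt "1.5 0 0 0 0 0 255" --pt "0 0 0 0 0 0 255"

```text
clock: 47.68
position: [0.5944, 0.2421, 0.0523]
tool_rot: [-3.141, 0.0, 1.369]
force: [-0.4, -4.4, 0.1]
grip_width: 0.0099
```

>>> carry_out --pt "1 0 0 0 0 0 255" --pt "0 0 0 0 0 0 255" --pt "0 0 0 0 0 0 255"

```text
clock: 47.93
position: [0.5946, 0.2426, 0.0522]
tool_rot: [-3.141, 0.001, 1.368]
force: [-1.2, -4.8, 0.9]
grip_width: 0.0098
```

```bash
python3 g.py 594.6 242.6 52.5 78.4
```

```text
t 47.93 pos [594.6 242.6  52.2] rpy [-1.7998e+02  4.0000e-02  7.8400e+01] F [-1.2 -4.8  0.9] M [-1.17  0.22 -0.04] grip 9.8 q1,7 [-0.46 -0.71]
shift now [ 0.   0.  -0.3] turn units [-0.    0.01  0.  ] | shift at final orient [ 0.   0.  -0.3]
```

Button spring is being compressed; keep going to the end stop (force rise).

>>> carry_out --pt "1 0 0 0 0 0 255" --pt "0 0 0 0 0 0 255" --pt "0 0 0 0 0 0 255"

```text
clock: 48.18
position: [0.5946, 0.2429, 0.0521]
tool_rot: [-3.141, 0.002, 1.368]
force: [-2.9, -8.3, 1.0]
grip_width: 0.0095
```

>>> carry_out --pt "1 0 0 0 0 0 255" --pt "0 0 0 0 0 0 255" --pt "0 0 0 0 0 0 255"

```text
clock: 48.43
position: [0.5946, 0.243, 0.0519]
tool_rot: [-3.141, 0.003, 1.368]
force: [-3.5, -12.8, 0.7]
grip_width: 0.0099
```

>>> carry_out --pt "1 0 0 0 0 0 255" --pt "0 0 0 0 0 0 255" --pt "0 0 0 0 0 0 255"

```text
clock: 48.68
position: [0.5947, 0.2432, 0.0518]
tool_rot: [-3.14, 0.004, 1.367]
force: [-4.0, -15.9, 1.8]
grip_width: 0.0097
```

```bash
python3 g.py 594.6 242.6 52.5 78.4
```

```text
t 48.68 pos [594.7 243.2  51.8] rpy [-179.92    0.23   78.33] F [ -4.  -15.9   1.8] M [-3.26  0.73 -0.02] grip 9.7 q1,7 [-0.46 -0.72]
shift now [-0.6  0.  -0.7] turn units [-0.01  0.04 -0.01] | shift at final orient [-0.6  0.  -0.7]
```

>>> carry_out --pt "-10 0 0 0 0 0 255" --pt "-20 0 0 0 0 0 255" --pt "-30 0 0 0 0 0 255" --pt "-30 0 0 0 0 0 255" --pt "0 0 0 0 0 -0.5 255"

```text
clock: 49.1
position: [0.5767, 0.1518, 0.0524]
tool_rot: [3.141, 0.003, 1.415]
force: [0.6, -1.2, -0.0]
grip_width: 0.0098
```

>>> carry_out --pt "0 0 0 0 0 -0.5 255" --pt "0 20 0 0 0 0 255" --pt "0 20 0 0 0 0 255" --pt "0 0 0 0 0 0 255" --pt "0 0 0 0 0 0 255"

```text
clock: 49.52
position: [0.6176, 0.1541, 0.0523]
tool_rot: [3.141, -0.001, 1.473]
force: [-0.7, 0.3, 0.3]
grip_width: 0.0099
```

```bash
python3 g.py 631.5 153 7 84.3
python3 - <<'E'
from h import *
f=grab('wrist'); C=cloud(f); s=f['state']; Rm=R.from_euler('xyz',s['tool_rot']).as_matrix(); T=(C-s['position'])@Rm
hsv=cv2.cvtColor(f['color'],cv2.COLOR_RGB2HSV); mk=(hsv[...,0]>45)&(hsv[...,0]<85)&(hsv[...,1]>90)&(abs(T[...,1])<.05)&(abs(T[...,2])<.03)
P=T[mk]*1000; print(len(P),'green x',P[:,0].min(),P[:,0].max())
for a in (20,45,70):
    q=P[(P[:,0]>a)&(P[:,0]<a+10)]
    if len(q): print(a+5,'y',q[:,1].min().round(1),q[:,1].max().round(1),'ztop',np.median(q[:,2]).round(1))
d=(hsv[...,2]<70)&(C[...,2]<.015)&(C[...,1]<.3)&(C[...,1]>0.03)&(C[...,0]>.55)&(C[...,0]<.72); print('mat',cv2.minAreaRect((C[d][:,:2]*1000).astype(np.float32)))
E
```

```text
t 49.52 pos [617.6 154.1  52.3] rpy [ 1.7996e+02 -5.0000e-02  8.4390e+01] F [-0.7  0.3  0.3] M [0.01 0.01 0.02] grip 9.9 q1,7 [-0.29 -0.5 ]
shift now [ 0.2 13.9 45.3] turn units [ 0.01 -0.01  0.01] | shift at final orient [ 0.3 13.9 45.3]
7618 green x -58.42458651312819 79.71384055343061
25 y -5.4 7.4 ztop -5.9
50 y -5.6 7.6 ztop -6.0
75 y -5.7 7.3 ztop -5.9
mat ((636.5127563476562, 156.84744262695312), (233.61996459960938, 89.0405044555664), 87.89132690429688)
```

Pencil unslipped. Lower onto the mat and release.

>>> carry_out --pt "0 14 15 0 0 0 255" --pt "0 0 15 0 0 0 255" --pt "0 0 8 0 0 0 255" --pt "0 0 4 0 0 0 255" --pt "0 0 0 0 0 0 255"

```text
clock: 49.98
position: [0.6297, 0.1528, 0.0093]
tool_rot: [-3.14, 0.001, 1.474]
force: [-0.5, 0.4, -0.4]
grip_width: 0.0096
```

>>> carry_out --pt "0 0 0 0 0 0 255" --pt "0 0 0 0 0 0 255"

```text
clock: 50.15
position: [0.631, 0.1529, 0.011]
tool_rot: [3.141, -0.0, 1.474]
force: [0.4, -0.5, -0.4]
grip_width: 0.0095
```

```bash
python3 g.py 631.5 153 6.6 84.3
```

```text
t 50.15 pos [631.  152.9  11. ] rpy [ 1.7997e+02 -2.0000e-02  8.4430e+01] F [ 0.4 -0.5 -0.4] M [ 0.02 -0.02  0.01] grip 9.5 q1,7 [-0.28 -0.5 ]
shift now [0.2 0.5 4.4] turn units [ 0.01 -0.    0.02] | shift at final orient [0.2 0.5 4.4]
```

>>> carry_out --pt "0 0 2.5 0 0 0 255" --pt "0 0 1.5 0 0 0 255" --pt "0 0 0 0 0 0 255" --pt "0 0 0 0 0 0 180" --pt "0 0 0 0 0 0 130"

```text
clock: 50.57
position: [0.6309, 0.1526, 0.0064]
tool_rot: [3.142, -0.0, 1.473]
force: [0.4, -0.1, -0.0]
grip_width: 0.0329
```

>>> carry_out --pt "0 0 0 0 0 0 130" --pt "0 0 0 0 0 0 130" --pt "0 0 0 0 0 0 130" --pt "0 0 -10 0 0 0 130" --pt "0 0 -30 0 0 0 130"

```text
clock: 50.98
position: [0.6287, 0.1521, 0.0438]
tool_rot: [-3.136, 0.002, 1.474]
force: [0.6, -0.7, 0.6]
grip_width: 0.0417
```

>>> carry_out --pt "0 0 -40 0 0 0 130" --pt "0 0 -40 0 0 0 130" --pt "-40 0 -40 0 0 0 130" --pt "-40 -40 -40 0 0 0 130" --pt "-20 -40 0 0 0 0 130"

```text
clock: 51.4
position: [0.5657, 0.0848, 0.1847]
tool_rot: [3.134, -0.002, 1.471]
force: [0.9, 1.0, -0.8]
grip_width: 0.0417
```

>>> carry_out --pt "-20 -40 0 0 0 0 130" --pt "0 0 0 0 0 0 130" --pt "0 0 0 0 0 0 130"

```text
clock: 51.65
position: [0.5226, 0.0709, 0.1811]
tool_rot: [3.141, 0.0, 1.473]
force: [1.0, 0.6, 0.7]
grip_width: 0.0415
```

```bash
python3 g.py; python3 b.py | egrep '^\(|arm|wing|pencil'
python3 - <<'E'
from h import *; import m
f=grab('scene'); print('scene'); m.measure(f); save(f,'end.png',s=1.4)
a=pickle.load(open('scene.pkl','rb'))
for n,(u,v) in dict(tape=(300,240),batt=(337,203)).items():
    u,v=int(u/1.4),int(v/1.4); print(n,np.abs(f['color'][v-10:v+10,u-10:u+10].astype(int)-a['color'][v-10:v+10,u-10:u+10]).mean())
E
```

```text
t 51.65 pos [522.6  70.9 181.1] rpy [1.7997e+02 1.0000e-02 8.4370e+01] F [1.  0.6 0.7] M [ 0.02 -0.06 -0.02] grip 41.5 q1,7 [-0.18 -0.4 ]
((590.9251708984375, -57.98988342285156), (33.2759895324707, 89.54014587402344), 88.90625762939453) 0.06190343553060808
((623.2816772460938, -138.1373748779297), (12.086264610290527, 21.339866638183594), 79.8344955444336) 0.06198151996222261
pencil [387.  91.] [632.4 146.9] [158.6  17.4] 84.5 med [0.6311 0.1541 0.0126]
arm [398. 406.] [ 627.9 -148.1] [18.6 35.9] 86.8 med [ 0.626  -0.1478  0.0726]
wing [487. 353.] [685.4 -57.8] [ 8.9 19. ] 51.9 med [ 0.685  -0.0565  0.1104]
scene
z32 [372. 200.] [ 374.7 -116. ] [93.3 32.9] 76.0 med [ 0.3748 -0.1138  0.0292]
z32 [398. 171.] [ 350.3 -246.2] [35.5 92.9] 55.0 med [ 0.349  -0.2439  0.0291]
z32 [318. 146.] [ 584.5 -238.3] [69.3 33.8] 2.3 med [ 0.5831 -0.2367  0.027 ]
pencil [232. 242.] [632.3 144.6] [172.5  21.5] 84.7 med [0.6299 0.153  0.0091]
timer [184. 296.] [614.2 345.9] [ 71.6 102.2] 78.6 med [0.6114 0.3483 0.0838]
timer [121. 270.] [765.4 366.5] [101.6  25. ] 53.7 med [0.7584 0.3638 0.0862]
timer [105. 254.] [817.4 351.1] [73.6 32.7] 65.8 med [0.8275 0.3474 0.0848]
timer [117. 219.] [862.8 265.6] [38.3 30.4] 1.9 med [0.8615 0.2653 0.0877]
timer [ 93. 228.] [924.8 313.5] [294.5  56.7] 14.0 med [0.8689 0.32   0.0859]
wing [254. 152.] [683.1 -57.2] [ 9.6 15.2] 52.2 med [ 0.6835 -0.0568  0.1106]
board [268. 191.] [627.  -28.6] [ 57.5 149.5] 85.8 med [ 0.6342 -0.0275  0.0155]
board [318. 154.] [ 573.2 -210.7] [72.2 57.3] 21.4 med [ 0.5753 -0.2166  0.0151]
board [320. 139.] [ 594.2 -276. ] [ 42.5 101.1] 87.9 med [ 0.5912 -0.2801  0.0152]
board [374. 137.] [ 461.9 -353.5] [ 79.5 122. ] 88.6 med [ 0.4571 -0.3525  0.0189]
tape 6.4075
batt 9.994166666666667
```

View pics/end.png

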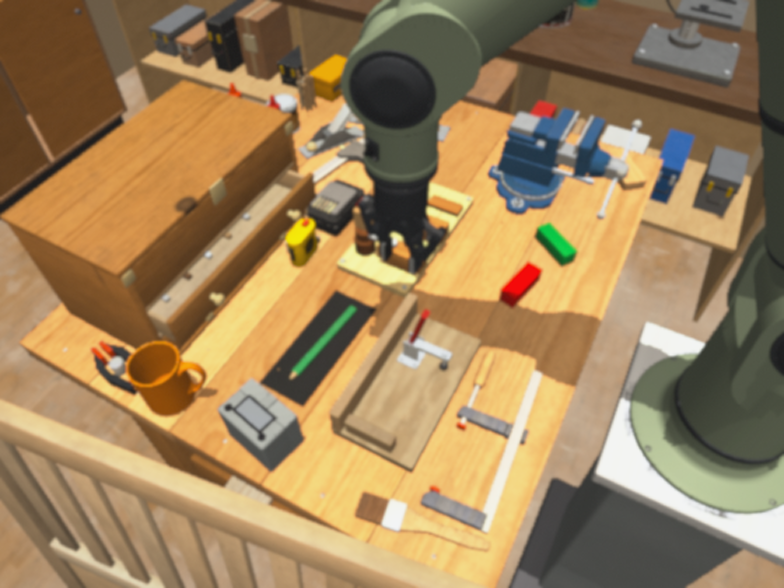

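Run:
```python
from h import *
f=grab('scene'); C=cloud(f); h=cv2.cvtColor(f['color'],cv2.COLOR_RGB2HSV)
for u,v in [(448,118),(451,122),(454,124),(445,122),(458,128)]: print(u,v,C[v,u].round(3),h[v,u])
a=pickle.load(open('scene.pkl','rb')); Ca=cloud(a); ha=cv2.cvtColor(a['color'],cv2.COLOR_RGB2HSV); print('before',Ca[122,451].round(3),ha[122,451])
t=grab('top'); Ct=cloud(t); ht=cv2.cvtColor(t['color'],cv2.COLOR_RGB2HSV); X,Y,Z=Ct[...,0],Ct[...,1],Ct[...,2]
def rects(mk):
  for k in cv2.findContours(mk.astype(np.uint8),0,1)[0]:
    if cv2.contourArea(k)<25: continue
    mm=np.zeros(mk.shape,np.uint8); cv2.drawContours(mm,[k],0,1,-1); P=Ct[(mm>0)&mk]; r=cv2.minAreaRect((P[:,:2]*1000).astype(np.float32))
    print(k.reshape(-1,2).mean(0).round(),np.round(r[0]),np.round(r[1]),round(r[2],1),np.median(P,0).round(3),np.median(ht[(mm>0)&mk],0))
rects((Z>.02)&(Z<.05)&(Y<-.3)&(X>.1)&(X<.7))
```

```text
448 118 [ 0.281 -0.413  0.115] [ 18  56 223]
451 122 [ 0.273 -0.53   0.021] [ 22 118 244]
454 124 [ 0.262 -0.525  0.021] [ 22 122 244]
445 122 [ 0.284 -0.397  0.112] [ 28  16 203]
458 128 [ 0.247 -0.512  0.021] [ 19 129 240]
before [ 0.273 -0.528  0.022] [ 15 137 164]
[504. 335.] [ 272. -520.] [49. 50.] 42.0 [ 0.264 -0.52   0.022] [ 16. 119. 152.]
[517. 316.] [ 303. -555.] [52. 98.] 39.7 [ 0.308 -0.561  0.022] [ 16. 124. 153.]
[444. 258.] [ 460. -366.] [136.  44.] 10.7 [ 0.455 -0.367  0.031] [110.  79.  67.]
```

Run:
```python
from h import *
f=pickle.load(open('w.pkl','rb')); C=cloud(f); X,Y,Z=C[...,0],C[...,1],C[...,2]
for a,b in [(-.1,-.01),(-.2,-.1)]:
    P=C[(abs(Z-.073)<.003)&(X>.59)&(X<.65)&(Y>a)&(Y<b)]
    print(len(P),cv2.minAreaRect((P[:,:2]*1000).astype(np.float32)),np.median(P,0))
a=pickle.load(open('top.pkl','rb')); t=grab('top')
for n,f in (('before',a),('after',t)):
    C=cloud(f); h=cv2.cvtColor(f['color'],cv2.COLOR_RGB2HSV); Z=C[...,2]; R0=(C[...,0]>.7)&(C[...,0]<.83)
    y=R0&(h[...,0]>20)&(h[...,0]<34)&(h[...,1]>180)&(abs(C[...,1]+.01)<.08)&(Z>.02); b=R0&(Z>.04)&(Z<.1)&(C[...,1]<-.07)&(C[...,1]>-.25)&(h[...,1]<90)
    for k in (y,b): print(n,k.sum(),np.median(C[k],0).round(3),C[k].mean(0).round(3))
```

```text
0 ((0.0, 0.0), (0.0, 0.0), 0.0) [nan nan nan]
410 ((627.6981811523438, -148.1395263671875), (19.548709869384766, 35.57911682128906), 89.66143035888672) [ 0.62596906 -0.14731736  0.07254788]
before 253 [ 0.773 -0.007  0.064] [ 0.775 -0.006  0.063]
before 976 [ 0.78  -0.13   0.055] [ 0.78  -0.13   0.053]
after 239 [ 0.773 -0.005  0.064] [ 0.775 -0.005  0.063]
after 995 [ 0.779 -0.13   0.054] [ 0.78  -0.13   0.053]
  return _methods._mean(a, axis=axis, dtype=dtype,
  ret = um.true_divide(
```

>>> carry_out --pt "-30 0 -8 0 0 0 130" --pt "-30 0 -8 0 0 0 130" --pt "-30 0 -8 0 0 0 130" --pt "-30 0 -8 0 0 0 130" --pt "-30 0 0 0 0 0 130"

```text
clock: 52.32
position: [0.5102, -0.0786, 0.213]
tool_rot: [3.14, -0.0, 1.474]
force: [0.5, -0.2, 0.2]
grip_width: 0.0418
```

>>> carry_out --pt "0 0 0 0 0 0 130" --pt "0 0 0 0 0 0 130"

```text
clock: 52.48
position: [0.5097, -0.0787, 0.2117]
tool_rot: [-3.142, 0.0, 1.471]
force: [0.4, 0.8, -0.6]
grip_width: 0.0417
```

```bash
python3 g.py; python3 b.py | egrep '^\(|arm|wing|board'
```

```text
t 52.48 pos [509.7 -78.7 211.7] rpy [-1.800e+02  1.000e-02  8.427e+01] F [ 0.4  0.8 -0.6] M [ 0.06 -0.01 -0.02] grip 41.7 q1,7 [ 0.09 -0.09]
((591.0186767578125, -58.33930206298828), (32.478614807128906, 90.35668182373047), 88.53324890136719) 0.062446574865178704
((588.2665405273438, -147.29586791992188), (33.35689163208008, 90.22246551513672), 87.66645812988281) 0.062207047101844215
arm [436. 372.] [ 658.9 -279.7] [ 4.  18.8] 36.4 med [ 0.659  -0.2807  0.0825]
arm [409. 258.] [ 628.3 -148.6] [18.1 55.7] 85.5 med [ 0.628  -0.1478  0.0726]
arm [414. 162.] [630.  -58.4] [18.2 55.5] 86.1 med [ 0.6299 -0.0579  0.0728]
wing [470. 343.] [ 673.4 -222. ] [2.2 9.2] 71.4 med [ 0.6744 -0.2222  0.107 ]
wing [473. 274.] [ 669.9 -150.5] [12.5 39.9] 87.4 med [ 0.6672 -0.1471  0.1143]
wing [485. 169.] [671.9 -61.3] [12.8 39.7] 87.4 med [ 0.6693 -0.0593  0.1159]
board [256. 372.] [ 460.5 -321.2] [19.2 29.8] 73.7 med [ 0.4634 -0.3198  0.0155]
board [325. 336.] [ 552.4 -267.6] [52.   7.4] 89.7 med [ 0.551  -0.2735  0.0184]
board [403. 288.] [ 643.5 -224.3] [107.4  72.2] 0.1 med [ 0.6409 -0.2109  0.0185]
board [397. 203.] [ 637.4 -113.5] [ 65.4 125.9] 89.2 med [ 0.6406 -0.1108  0.0186]
board [390. 118.] [628.4 -27.2] [ 48.  148.4] 88.2 med [ 0.6272 -0.0238  0.0186]
```

Both keepers still hold over their centred blocks; the gripper was merely occluding. Handing in.

```bash
python3 -c "
from h import *
print(bot.job_done())"
```

```text
the job is handed in; nothing more can be done
None
```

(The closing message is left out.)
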